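Set up the bench for gluing a neck

TASK

Set the bench up for gluing a neck: roll the slatted cover of the bench cabinet up until it stays open by itself, take out every clamping block and lay it in the blue tray, all on the tray's floor, none stacked or on end, and then roll the cover fully shut again. Raise the red ratchet prop click by click to its fifth notch above the lowest, where its saddle is level with the green fixed rest (not further, it cannot be let down again), and lay the neck blank, fretboard up, level and centred in both saddles. Leave the glue bottle, the tumbler and the screwdriver where they are.

Things in the scene. Friction and masses are not known exactly. Their poses are not given: they have to be found in the camera images.
- cabinet: half-round roll-top bench cabinet, fixed: 324 mm deep (x), 404 mm wide (y), 202 mm high; origin at the centre of its underside, x points to its back (front faces -x); floor 12 mm thick; front lip 30 mm high (x -159 to -147 mm), partition 50 mm high at x -22 to -12 mm; 12 mm side walls, fixed hood over the back half. Blocks stand in a row along y between lip and partition, about x -75 mm, 64 mm apart
- cover_axis (a point): centre of the cover's circular tracks, 40 mm above the cabinet's underside; the cover turns about the cabinet's y axis through this point, on radius 150 mm
- cover (a joint): slatted cover of the cabinet, rad: 0 fully shut (front), 1.68 fully open (rolled up and over to the back, the whole front half then free from above). Turning about +y of the cabinet. Weighs 0.6 kg, at most about 5 N at the handle; let go before about 0.85 rad it falls shut, beyond about 1.05 rad it falls open by its own weight and stays
- cover_handle (a point): centre of the orange handle on the cover's front edge: a disc 24 mm across and 20 mm wide, its axis along the cabinet's y, on a 12 mm thick, 14 mm deep aluminium arm that stands out radially; 195 mm from cover_axis. Pinch it on its two flat faces (along the cabinet's y). Shut, it is at the front, 47 mm above the bench; fully open it is above cover_axis, 235 mm above the bench
- block1: loose clamping block, identical to the others: dark wood 64 x 30 x 34 mm on a 6 mm cork foot (64 x 30 x 40 mm in all, 90 g), yellow stripe on top; origin at the centre of its underside, x along its length (64), y across (30), z up. Starts upright in the cabinet, length running from cabinet front to back. May be absent.
- block2: loose clamping block, identical to the others: dark wood 64 x 30 x 34 mm on a 6 mm cork foot (64 x 30 x 40 mm in all, 90 g), yellow stripe on top; origin at the centre of its underside, x along its length (64), y across (30), z up. Starts upright in the cabinet, length running from cabinet front to back. May be absent.
- block3: loose clamping block, identical to the others: dark wood 64 x 30 x 34 mm on a 6 mm cork foot (64 x 30 x 40 mm in all, 90 g), yellow stripe on top; origin at the centre of its underside, x along its length (64), y across (30), z up. Starts upright in the cabinet, length running from cabinet front to back. May be absent.
- block4: loose clamping block, identical to the others: dark wood 64 x 30 x 34 mm on a 6 mm cork foot (64 x 30 x 40 mm in all, 90 g), yellow stripe on top; origin at the centre of its underside, x along its length (64), y across (30), z up. Starts upright in the cabinet, length running from cabinet front to back. May be absent.
- tray: blue open tray fixed to the bench, 180 x 170 mm (x, y), 30 mm high, walls and floor 5 mm; origin at the centre of its underside
- jig: neck jig fixed to the bench: steel base 200 x 100 x 12 mm, origin at the centre of its underside, x along the line of the two saddles. Green fixed rest at x -65 mm, red ratchet prop at x +65 mm
- rest_saddle (a point): centre of the saddle floor of the green fixed rest, 195 mm above the bench. Both saddles are 40 mm long (jig x) and 68 mm wide (jig y), open above and at both ends, with 8 mm thick, 14 mm high cheeks at the two sides, 52 mm apart
- prop_saddle (a point): centre of the saddle floor of the red prop head, which moves with the prop; 135 mm above the bench at prop value 0. The head is a block 40 mm (jig x) x 68 mm (jig y), 28 mm high below this point, with the cheeks above; it can be pinched along jig x (40 mm) and lifted straight up. Under it at prop value 0 there are 10 mm of free height above the collar
- prop (a joint): lift of the ratchet prop, m: 0 lowest, notches every 12 mm, 0.078 at most. It starts at rest in notch 0, 1 or 2. A spring pawl clicks as each notch is passed; let go, the prop sinks back to the last notch passed and stays. Weighs 0.4 kg, lifting takes 5 to 10 N. The fifth notch is 0.060, the sixth would be 0.072
- neck: loose instrument neck blank, 200 x 40 mm, 20 mm thick (25 mm where the dark fretboard covers it, from -50 mm to +100 mm along x), 200 g; origin at the centre of its underside, x along its length, z up. Lies flat on the bench
- glue: bystander: white glue bottle with orange cap, 56 mm across, 150 mm high; origin at the centre of its underside
- tumbler: bystander: dark steel tumbler, 74 mm across, 155 mm high; origin at the centre of its underside
- driver: bystander: screwdriver with yellow handle lying on the bench
There are look-alikes about, which are no part of the job. Of the things that look like the jig, the larger one is meant.

How it is judged (in metres and radians):
On the way, in this order (a step that is already met when the one before it is completed fails the run):
1. the cover is rolled up and stays open (within 0.16 rad of its stop) (value of joint cover above 1.52 rad), for 0.4 s.
2. every clamping block is in the tray, on its floor (x of block1 in the frame of tray between -0.08 and 0.08 m and y of block1 in the frame of tray between -0.08 and 0.08 m and z of block1 in the frame of tray between -0.005 and 0.034 m and x of block2 in the frame of tray between -0.08 and 0.08 m and y of block2 in the frame of tray between -0.08 and 0.08 m and z of block2 in the frame of tray between -0.005 and 0.034 m and x of block3 in the frame of tray between -0.08 and 0.08 m and y of block3 in the frame of tray between -0.08 and 0.08 m and z of block3 in the frame of tray between -0.005 and 0.034 m and x of block4 in the frame of tray between -0.08 and 0.08 m and y of block4 in the frame of tray between -0.08 and 0.08 m and z of block4 in the frame of tray between -0.005 and 0.034 m), for 0.2 s.
3. the cover is fully shut again (value of joint cover below 0.06 rad), for 0.3 s.
At the end, for the whole second after the job is handed in: Every block lies on the tray floor (origin under 34 mm up); cover shut (below 0.06 rad); prop in notch 5 (0.055 to 0.066 m); neck fretboard up in both saddles, within 25 mm lengthwise and 12 mm sideways of the jig centre, level within 0.07 rad, along the jig within 0.15 rad; all at rest (all of step 2 and linear speed of each of block1, block2, block3, block4, neck below 0.03 m/s and x of neck in the frame of jig between -0.025 and 0.025 m and y of neck in the frame of jig between -0.012 and 0.012 m and z of neck in the frame of jig between 0.188 and 0.202 m and angle between neck's own z axis and vertical below 0.07 rad and angle between the x axis of neck and the x axis of jig, either way round below 0.15 rad and value of joint cover below 0.06 rad and value of joint prop between 0.055 and 0.066 m); the robot touches nothing.
It fails at once if the glue bottle is moved more than 3 cm (distance of glue from where it was at the start of the episode above 0.03 m).
It fails at once if the tumbler is moved more than 3 cm (distance of tumbler from where it was at the start of the episode above 0.03 m).
It fails at once if the screwdriver is moved more than 3 cm (distance of driver from where it was at the start of the episode above 0.03 m).
It fails at once if the prop is raised past its sixth notch (value of joint prop above 0.0735 m).
Of block1, block2, block3, block4 only 2 to 4 are there at a start; the rules pass over those that are not, and their reading is None.
At some moment in a run one of block1, block2, block3, block4 may be knocked a few centimetres aside while the robot is not near it.
Once in a run the grip may slacken for a moment while it holds something.
It also fails if it takes over 210 s, if anything falls off the work surface, if the arm or the gripper's body presses on something with over 40 N, if the wrist force passes 120 N, or if a joint passes its speed limit or range.

ROBOT

A 6-joint arm with a two-finger parallel gripper is mounted at the origin on the work surface. World frame = base frame: x ahead of the robot, y to its left, z up, the work surface at z = 0. Lengths are in m, angles in degrees, forces in N, time in s.
With the tool pointing down it reaches from about 0.375 to 0.9 m from the base axis. Payload 3.1 kg.
Tool frame: the origin (TCP) lies at the very end of the fingers, on their centre line; the grasp point (between the pads) lies 19 mm behind it (grasp_offset is the distance from the TCP to the grasp point, in m); z points along the fingers, y is the direction in which the jaws open and shut (so a half turn about z gives the same grasp; the last joint's range is limited). The gripper opens to 87 mm and grips with 3 to 60 N. Pads are 19 mm wide; open, the fingers measure 117 mm over their backs; the gripper's body (75 mm by 190 mm) begins 51 mm behind the grasp point.
Start: joints at [64.372, 30.224, 82.088, -0, 67.689, -10.227], TCP at [0.166, 0.603, 0.223] pointing down, gripper open.
Joint ranges: [-176.69, 176.69], [-43.24, 126.21], [12.49, 139.97], [-82, 262], [0, 151.66], [-163.58, 163.58]. Speed limits (degrees/s): [159.86, 159.86, 180, 180, 180, 180].

INTERFACE

Orientations are given as a 3x3 rotation matrix whose columns are the frame's x, y, z axes.
In Python, from rig import * gives the robot as it stands. The module is installed in compiled form; this text tells all that it offers.
- The arm moves only by the tool play_rows, never from a script. Its argument "plan" is a list that holds one entry, the list of rows, each a list of 7 numbers: the shift along the world's x, y, z each as a share of 5 cm, from -1 to 1, then the turn, a rotation vector about the world's x, y, z each as a share of pi rad, from -1 to 1, then the gripper's target within -1 to 1 (fully open at 1, half-way at 0, shut at -1). A call has 1 to 12 rows; each row shifts and turns the commanded pose from where the row before left it; what a row does not reach is not made up. A row lasts 1/10 s, in which the tool goes at most 50 mm and 8.59 degrees, less where a joint would pass 70% of its speed; a pose out of reach is approached as far as the arm can. A call with a number of a shift or a turn outside -1 to 1 is refused whole. A call with a gripper value outside its range is refused whole. The fingers move at their own pace and stop on an object; the grip force is fixed at half the most. Time passes only in rows, so rows that do not move let the fingers close. It gives the time, the measured TCP pose, the force and the opening at its end, in the units of the state.
- read_state(): the state, without advancing time (a new reading comes with each control period).
- capture(name): name is "scene" or "side" or "wrist"; returns the picture (480x640x3 uint8, red, green, blue); there is no depth.
- camera_params(name): a dict with "intrinsics" (3x3 intrinsics, pixels), "R" (3x3) and "t" (3): a world point X has camera coordinates R X + t; the wrist camera has in their place "mount" (4x4, takes a point from camera to tool coordinates, whose origin is the TCP and whose axes are the flange's). Camera axes: x right, y down, z forward; pixel columns grow to the right and rows downward; lengths in m; the calibration is good to about 2 mm. The wrist camera is an equidistant fisheye: a pixel r from the principal point sees the ray r / f radians off the axis. A picture is of the moment at which its call begins: read the wrist's pose just before it. camera_params takes no time and is no camera call.
- hand_in(): hands the job in, once; it reports no verdict.
The state is a dict: "time_s": time; "joint_positions": joint angles; "qvel": joint speeds; "tau": joint torques, N m; "position": TCP position; "tcp_rot": TCP orientation; "force": force on the tool from outside, world axes, zero at the start; "moment": the same for the moment, N m; "opening": opening from 0.0 (shut) to 1.0 (fully open).
Only numpy, scipy, OpenCV 4.12 (cv2) and the standard library are available. Lean on these libraries where they do the work, as an engineer would, in place of code of your own. Each camera call takes 0.05 s, during which the arm holds its last target. There are 200 camera calls.

## Working session

There is one attempt and no reset: what is moved stays moved. The work goes in short steps, Python scripts to look and compute and a tool call to move; the robot and the scene stay as the last step left them, time stands still between calls to the robot, and variables do not carry over. Pictures are saved under pics/ and viewed, about 12 in all and at most 16, crops included, and the job is handed in when it is done.

Besides the shell and the picture viewer there is one more tool, called after "Emit:" as name(argument=value, ...), one argument or row to a line, values as JSON. play_rows: Moves the arm, as the interface text tells. Its arguments: {"type":"object","properties":{"plan":{"type":"array"}},"required":["plan"]}

```bash
mkdir -p pics
cat > h.py <<'E'
from rig import *
import numpy as np, cv2
def save(n,f):
    im=capture(n); cv2.imwrite(f'pics/{f}.png',cv2.cvtColor(im,cv2.COLOR_RGB2BGR)); return im
def ray(n,px):
    c=camera_params(n); K=np.array(c['intrinsics']); u=np.array(px,float)
    if n=='wrist':
        s=read_state(); M=np.array(c['mount']); d=np.array([(u[0]-K[0,2])/K[0,0],(u[1]-K[1,2])/K[1,1]])
        r=np.linalg.norm(d); v=np.r_[d/r*np.sin(r) if r>1e-9 else d,np.cos(r)]
        R=np.array(s['tcp_rot']); return np.array(s['position'])+R@M[:3,3], R@M[:3,:3]@v
    R=np.array(c['R']);t=np.array(c['t']); return -R.T@t, R.T@np.linalg.inv(K)@np.r_[u,1]
def onz(n,px,z):
    o,d=ray(n,px); return o+d*(z-o[2])/d[2]
def proj(n,X):
    c=camera_params(n); K=np.array(c['intrinsics']);X=np.array(X,float)
    if n=='wrist':
        s=read_state(); M=np.array(c['mount']);R=np.array(s['tcp_rot'])
        q=M[:3,:3].T@(R.T@(X-np.array(s['position']))-M[:3,3])
        r=np.linalg.norm(q[:2]); th=np.arctan2(r,q[2]); return K[:2,:2].diagonal()*q[:2]/r*th+K[:2,2]
    q=K@(np.array(c['R'])@X+np.array(c['t'])); return q[:2]/q[2]
def two(n1,p1,n2,p2):
    (a,d),(b,e)=ray(n1,p1),ray(n2,p2); s=np.linalg.lstsq(np.c_[d,-e],b-a,rcond=None)[0]
    P,Q=a+s[0]*d,b+s[1]*e; return (P+Q)/2,np.linalg.norm(P-Q)
E
python3 - <<'E'
from h import *
np.set_printoptions(precision=3,suppress=True)
for n in('scene','side'): save(n,n+'0'); c=camera_params(n); print(n,-np.array(c['R']).T@c['t'],np.array(c['R'])[2])
print(read_state()); print(camera_params('wrist'))
E
```

```text
scene [ 0.853 -0.216  1.165] [-0.243  0.183 -0.953]
side [0.212 0.034 1.27 ] [ 0.3   -0.039 -0.953]
{'time_s': 0.1, 'joint_positions': array([ 64.371,  30.272,  82.15 ,  -0.   ,  67.689, -10.229]), 'qvel': array([ 0.028, -0.173, -0.173, -0.086,  0.015,  0.05 ]), 'tau': array([ -0.   , -44.098, -17.715,   0.063,   0.053,  -0.   ]), 'position': array([0.166, 0.602, 0.222]), 'tcp_rot': array([[-0.964,  0.266, -0.001],
       [ 0.266,  0.964, -0.002],
       [ 0.   , -0.002, -1.   ]]), 'force': array([ 0.96 , -0.253,  0.175]), 'moment': array([ 0.001, -0.038,  0.047]), 'opening': 1.0014157823011678}
{'intrinsics': array([[371.648,   0.   , 320.613],
       [  0.   , 371.648, 242.373],
       [  0.   ,   0.   ,   1.   ]]), 'mount': array([[ 0.   , -0.964, -0.264,  0.073],
       [ 1.   , -0.   ,  0.001,  0.001],
       [-0.001, -0.264,  0.964, -0.163],
       [ 0.   ,  0.   ,  0.   ,  1.   ]])}
```

View pics/scene0.png

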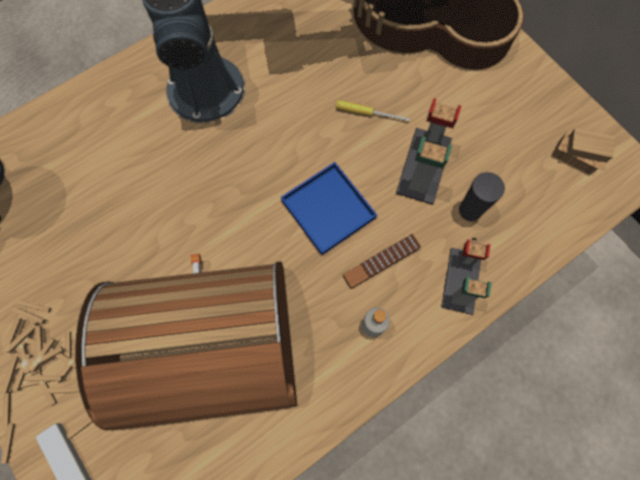

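View pics/side0.png

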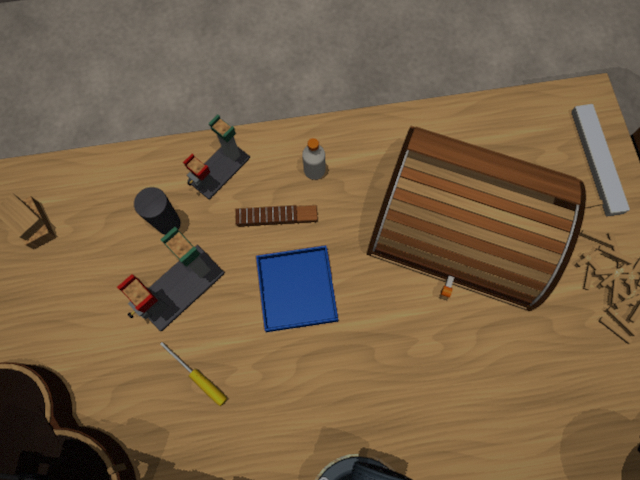

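The scene camera shows:
- **Jig:** the larger one has its red saddle at (443,112) and green rest at (433,152). The smaller look-alike is at (477,250)/(478,288). In the side view the larger one is at (137,292)/(180,245). I choose the larger.
- **Cabinet:** orange handle at scene (196,258), side (447,292).
- **Tray:** (328,208).
- **Neck:** (383,261).
- **Bystanders:** glue (375,322), tumbler (482,195), driver (370,110).

```bash
cat > m.py <<'E'
from h import *
np.set_printoptions(precision=4,suppress=True)
S={n:cv2.imread(f'pics/{n}0.png') for n in('scene','side')}
H={n:cv2.cvtColor(S[n],cv2.COLOR_BGR2HSV) for n in S}
def blobs(n,lo,hi,amin=25):
    m=cv2.inRange(H[n],lo,hi); k,l,st,c=cv2.connectedComponentsWithStats(m)
    return [(c[i].round(1),st[i,4],cv2.minAreaRect(np.argwhere(l==i)[:,::-1].astype(np.float32))) for i in range(1,k) if st[i,4]>amin]
for n in S:
    for nm,lo,hi in [('blue',(105,150,40),(125,255,255)),('green',(60,100,30),(90,255,255)),('red',(175,150,60),(180,255,255)),('red0',(0,200,80),(4,255,255)),('orange',(5,190,200),(15,255,255))]:
        for b in blobs(n,lo,hi): print(n,nm,b[0],b[1],np.round(cv2.boxPoints(b[2]),0).tolist())
E
python3 m.py
python3 - <<'E'
import cv2
a=cv2.imread('pics/scene0.png')[70:320,330:530]; b=cv2.imread('pics/side0.png')[200:350,100:340]
a=cv2.resize(a,None,fx=2.2,fy=2.2,interpolation=2); b=cv2.resize(b,None,fx=1.45,fy=1.45,interpolation=2)
import numpy as np
c=np.zeros((560,800,3),'uint8'); c[:a.shape[0],:a.shape[1]]=a; c[:b.shape[0],445:445+b.shape[1]]=b
cv2.imwrite('pics/crop1.png',c)
E
```

```text
scene blue [328.1 207.9] 4405 [[281.0, 199.0], [334.0, 159.0], [376.0, 216.0], [323.0, 255.0]]
side blue [296.2 288.6] 5471 [[254.0, 256.0], [326.0, 245.0], [338.0, 321.0], [265.0, 331.0]]
side green [214.  120.3] 32 [[209.0, 123.0], [217.0, 115.0], [219.0, 117.0], [211.0, 125.0]]
side green [229.1 133.6] 68 [[223.0, 137.0], [232.0, 127.0], [237.0, 132.0], [227.0, 141.0]]
side green [169.6 234.1] 97 [[161.0, 239.0], [174.0, 226.0], [178.0, 230.0], [165.0, 243.0]]
side green [188.9 256.1] 122 [[179.0, 259.0], [194.0, 247.0], [199.0, 254.0], [185.0, 266.0]]
side red0 [188.1 158.7] 26 [[184.0, 162.0], [192.0, 154.0], [193.0, 155.0], [185.0, 163.0]]
side red0 [201.7 170.3] 27 [[197.0, 174.0], [206.0, 166.0], [207.0, 166.0], [198.0, 175.0]]
side red0 [125.5 281.5] 66 [[117.0, 286.0], [131.0, 274.0], [134.0, 277.0], [120.0, 289.0]]
side red0 [143.9 301.6] 71 [[136.0, 306.0], [150.0, 294.0], [152.0, 297.0], [138.0, 309.0]]
```

View pics/crop1.png

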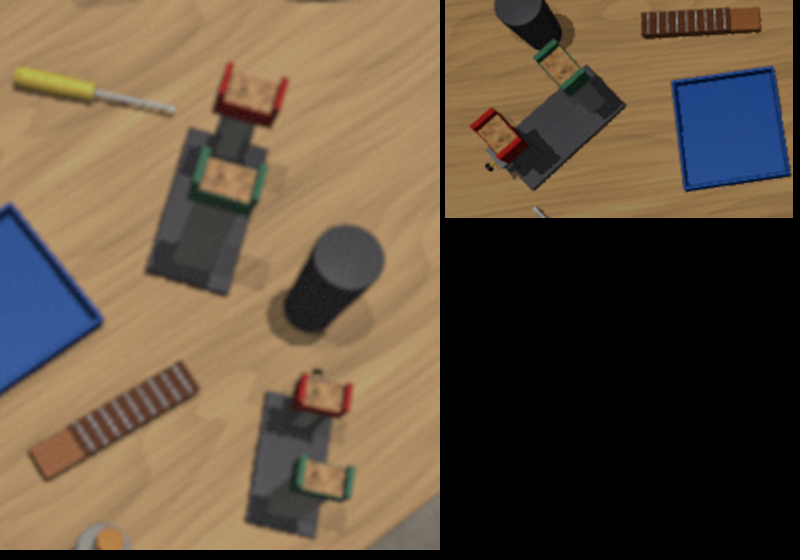

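Run:
```python
from h import *
np.set_printoptions(precision=4,suppress=True)
print('rest',two('scene',(433.6,153.2),'side',(180,245.5)),onz('scene',(433.6,153.2),.195),onz('side',(180,245.5),.195))
p=two('scene',(444.5,113.2),'side',(136.5,292.4));print('prop',p)
print('handle',two('scene',(196,258),'side',(447,292)), onz('scene',(196,258),.047),onz('side',(447,292),.047))
for n,c in(('scene',[[281,199],[334,159],[376,216],[323,255]]),('side',[[254,256],[326,245],[338,321],[265,331]])):
    q=np.array([onz(n,x,.03) for x in c]);print('tray',n,q[:,:2].tolist(),q.mean(0))
print('front edge side',onz('side',(371,254),.02),onz('side',(530,306),.02))
print('neck scene',[onz('scene',x,.02)[:2] for x in((345,275),(413,237),(356,287),(420,247))],'side',[onz('side',x,.022)[:2] for x in((236,208),(317,207),(236,225),(317,221))])
print('base',[onz('scene',(330+a/2.2,70+b/2.2),.012)[:2] for a,b in((190,128),(268,148),(147,273),(228,294))])
print('basetop side',[onz('side',(100+(a-445)/1.45,200+b/1.45),.012)[:2] for a,b in((593,68),(625,103),(535,188))])
for nm,a,b,z in(('glue',(380,317),(314,145),.15),('tumb',(487,186),(152,199),.155)): print(nm,onz('scene',a,z),onz('side',b,z))
print('driver',onz('side',(223,402),.01),onz('side',(162,344),.01))
```

```text
rest (array([0.5783, 0.2862, 0.1866]), np.float64(0.0021938825293950914)) [0.581 0.283 0.195] [0.5749 0.2832 0.195 ]
prop (array([0.5023, 0.3929, 0.1508]), np.float64(0.002745874916939173))
handle (array([ 0.4196, -0.2757,  0.0423]), np.float64(0.005391532926058443)) [ 0.4225 -0.2729  0.047 ] [ 0.418  -0.2771  0.047 ]
tray scene [[0.4094865394724575, -0.022513056437564072], [0.3978153780541008, 0.15007792489046892], [0.5841783202552582, 0.14167663480497691], [0.5884967431642576, -0.022964106964363323]] [0.495  0.0616 0.03  ]
tray side [[0.576942174733273, 0.1499086469613665], [0.57694084152347, -0.022780482945361787], [0.3941343081420463, -0.02137342193324416], [0.39764708635733204, 0.1459718964046361]] [0.4864 0.0629 0.03  ]
front edge side [ 0.5409 -0.1258  0.02  ] [ 0.3605 -0.4657  0.02  ]
neck scene [array([ 0.6574, -0.0078]), array([0.6786, 0.1847]), array([ 0.6963, -0.0042]), array([0.7086, 0.1823])] side [array([0.7075, 0.18  ]), array([ 0.6787, -0.0166]), array([0.6637, 0.1847]), array([ 0.6428, -0.0111])]
base [array([0.4458, 0.3875]), array([0.5219, 0.4464]), array([0.564 , 0.2268]), array([0.6391, 0.2859])]
basetop side [array([0.6247, 0.273 ]), array([0.5565, 0.2263]), array([0.4405, 0.3821])]
glue [ 0.7936 -0.0262  0.15  ] [ 0.7813 -0.0277  0.15  ]
tumb [0.7031 0.3481 0.155 ] [0.7052 0.3454 0.155 ]
driver [0.2597 0.2593 0.01  ] [0.4081 0.385  0.01  ]
```

Emit:
play_rows(
  plan=[
    [[0.473,-0.838,0.133,0,0,-0.0058,1],[0.473,-0.838,0.133,0,0,-0.0058,1],[0.473,-0.838,0.133,0,0,-0.0058,1],[0.473,-0.838,0.133,0,0,-0.0058,1],[0.473,-0.838,0.133,0,0,-0.0058,1],[0.473,-0.838,0.133,0,0,-0.0058,1],[0.473,-0.838,0.133,0,0,-0.0058,1],[0.473,-0.838,0.133,0,0,-0.0058,1],[0.473,-0.838,0.133,0,0,-0.0058,1],[0.473,-0.838,0.133,0,0,-0.0058,1],[0.473,-0.838,0.133,0,0,-0.0058,1],[0.473,-0.838,0.133,0,0,-0.0058,1]],
  ],
)

```text
time_s: 1.3
position: [0.4501, 0.0979, 0.3025]
tcp_rot: [[-0.883, 0.469, -0.0], [0.469, 0.883, 0.0], [0.0, 0.0, -1.0]]
force: [0.9, -0.5, -1.2]
opening: 1.006
```

Emit:
play_rows(
  plan=[
    [[-0.067,-0.833,-0.311,0,0,0,1],[-0.067,-0.833,-0.311,0,0,0,1],[-0.067,-0.833,-0.311,0,0,0,1],[-0.067,-0.833,-0.311,0,0,0,1],[-0.067,-0.833,-0.311,0,0,0,1],[-0.067,-0.833,-0.311,0,0,0,1],[-0.067,-0.833,-0.311,0,0,0,1],[-0.067,-0.833,-0.311,0,0,0,1],[-0.067,-0.833,-0.311,0,0,0,1],[0,0,0,0,0,0,1],[0,0,0,0,0,0,1]],
  ],
)

```text
time_s: 2.4
position: [0.4188, -0.2754, 0.1616]
tcp_rot: [[-0.882, 0.471, -0.001], [0.471, 0.882, 0.002], [0.002, 0.001, -1.0]]
force: [0.1, 0.4, 0.3]
opening: 0.998
```

Run:
```python
from h import *
np.set_printoptions(precision=4,suppress=True)
im=save('wrist','w1'); hsv=cv2.cvtColor(im,cv2.COLOR_RGB2HSV)
m=cv2.inRange(hsv,(3,180,150),(14,255,255)); k,l,st,c=cv2.connectedComponentsWithStats(m)
for i in range(1,k):
    if st[i,4]>80: print(c[i],st[i],onz('wrist',c[i],.047))
print('pred',proj('wrist',[.42,-.275,.047]))
```

```text
[321.9167 240.6132] [309 228  26  26 636] [ 0.4215 -0.273   0.047 ]
pred [318.6547 240.1278]
```

View pics/w1.png

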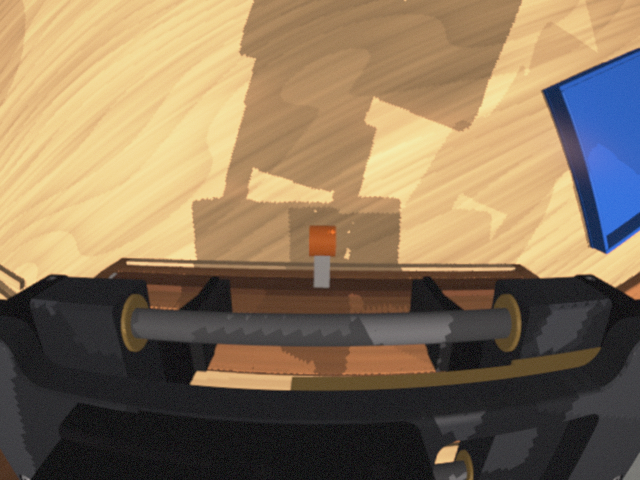

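Wrist view: the handle is at (322,241) between the fingers, and the cabinet front is parallel to the jaws.

Emit:
play_rows(
  plan=[
    [[0.009,0.008,-0.445,0,0,0,0.3],[0.009,0.008,-0.445,0,0,0,0],[0.009,0.008,-0.445,0,0,0,0],[0.009,0.008,-0.445,0,0,0,0],[0.009,0.008,-0.445,0,0,0,0],[0.009,0.008,-0.445,0,0,0,0],[0,0,0,0,0,0,-1],[0,0,0,0,0,0,-1],[0,0,0,0,0,0,-1],[0,0,0,0,0,0,-1],[0,0,0,0,0,0,-1],[0,0,0,0,0,0,-1]],
  ],
)

```text
time_s: 3.65
position: [0.4216, -0.2755, 0.0302]
tcp_rot: [[-0.884, 0.468, 0.0], [0.468, 0.884, -0.004], [-0.002, -0.004, -1.0]]
force: [-8.0, -9.3, -1.4]
opening: 0.227
```

Run:
```python
import numpy as np
a=.036+np.linspace(0,1.63,23); x=.195*(np.cos(a[0])-np.cos(a)); z=.195*(np.sin(a)-np.sin(a[0]))
d=np.diff(np.c_[x*.883,x*-.469,z],axis=0)/.05
d[0]+=np.array([-.02,-.04,0])
for r in d: print([*map(float,r.round(3)),0,0,0,-1],end=', ')
```

```text
[-0.001, -0.05, 0.288, 0, 0, 0, -1], [0.037, -0.02, 0.286, 0, 0, 0, -1], [0.056, -0.03, 0.282, 0, 0, 0, -1], [0.074, -0.039, 0.276, 0, 0, 0, -1], [0.092, -0.049, 0.269, 0, 0, 0, -1], [0.109, -0.058, 0.261, 0, 0, 0, -1], [0.126, -0.067, 0.251, 0, 0, 0, -1], [0.142, -0.076, 0.24, 0, 0, 0, -1], [0.158, -0.084, 0.227, 0, 0, 0, -1], [0.172, -0.091, 0.213, 0, 0, 0, -1], [0.185, -0.099, 0.198, 0, 0, 0, -1], [0.198, -0.105, 0.182, 0, 0, 0, -1], [0.209, -0.111, 0.165, 0, 0, 0, -1], [0.22, -0.117, 0.147, 0, 0, 0, -1], [0.229, -0.121, 0.128, 0, 0, 0, -1], [0.236, -0.125, 0.109, 0, 0, 0, -1], [0.243, -0.129, 0.089, 0, 0, 0, -1], [0.248, -0.132, 0.068, 0, 0, 0, -1], [0.252, -0.134, 0.047, 0, 0, 0, -1], [0.254, -0.135, 0.026, 0, 0, 0, -1], [0.255, -0.135, 0.005, 0, 0, 0, -1], [0.255, -0.135, -0.017, 0, 0, 0, -1],
```

Emit:
play_rows(
  plan=[
    [[-0.001,-0.05,0.288,0,0,0,-1],[0.037,-0.02,0.286,0,0,0,-1],[0.056,-0.03,0.282,0,0,0,-1],[0.074,-0.039,0.276,0,0,0,-1],[0.092,-0.049,0.269,0,0,0,-1],[0.109,-0.058,0.261,0,0,0,-1],[0.126,-0.067,0.251,0,0,0,-1],[0.142,-0.076,0.24,0,0,0,-1],[0.158,-0.084,0.227,0,0,0,-1],[0.172,-0.091,0.213,0,0,0,-1],[0.185,-0.099,0.198,0,0,0,-1]],
  ],
)

```text
time_s: 4.75
position: [0.479, -0.3074, 0.1702]
tcp_rot: [[-0.884, 0.468, -0.001], [0.468, 0.884, -0.004], [-0.001, -0.004, -1.0]]
force: [-1.9, -6.1, -4.4]
opening: 0.228
```

Emit:
play_rows(
  plan=[
    [[0.198,-0.105,0.182,0,0,0,-1],[0.209,-0.111,0.165,0,0,0,-1],[0.22,-0.117,0.147,0,0,0,-1],[0.229,-0.121,0.128,0,0,0,-1],[0.236,-0.125,0.109,0,0,0,-1],[0.243,-0.129,0.089,0,0,0,-1],[0.248,-0.132,0.068,0,0,0,-1],[0.252,-0.134,0.047,0,0,0,-1],[0.254,-0.135,0.026,0,0,0,-1],[0.255,-0.135,0.005,0,0,0,-1],[0.255,-0.135,-0.017,0,0,0,-1],[0,0,0,0,0,0,-1]],
  ],
)

```text
time_s: 5.95
position: [0.6098, -0.38, 0.2179]
tcp_rot: [[-0.883, 0.47, 0.001], [0.47, 0.883, -0.01], [-0.006, -0.008, -1.0]]
force: [-3.1, -7.8, 0.4]
opening: 0.23
```

Emit:
play_rows(
  plan=[
    [[0,0,0,0,0,0,1],[0,0,0,0,0,0,1],[0,0,0,0,0,0,1],[0,0,0,0,0,0,1],[0,0,0.5,0,0,0,1],[0,0,0.9,0,0,0,1],[-0.75,0.4,0,0,0,0,1],[-0.75,0.4,0,0,0,0,1],[-0.75,0.4,0,0,0,0,1],[0,0,0,0,0,0,1],[0,0,0,0,0,0,1]],
  ],
)

```text
time_s: 7.05
position: [0.4968, -0.3139, 0.2865]
tcp_rot: [[-0.884, 0.468, 0.001], [0.468, 0.884, -0.0], [-0.001, 0.0, -1.0]]
force: [0.4, 0.0, -0.1]
opening: 0.993
```

Run:
```python
from h import *
print(read_state()['position']); save('wrist','w2'); save('scene','s2')
```

```text
[ 0.49678196 -0.3139158   0.28654204]
```

View pics/w2.png

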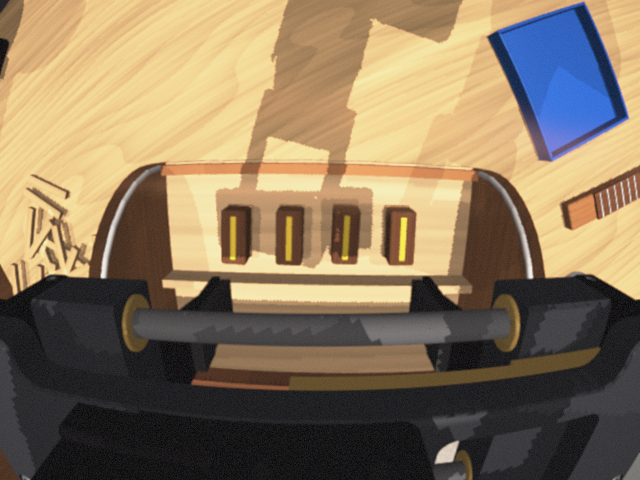

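Wrist view: all four blocks are present, with stripes at about (234,238), (289,239), (346,239) and (402,238). The tray's top is at about (560,80).

```bash
cat > b.py <<'E'
from h import *
np.set_printoptions(precision=4,suppress=True)
def stripes(im,z=.052):
    hsv=cv2.cvtColor(im,cv2.COLOR_RGB2HSV); m=cv2.inRange(hsv,(22,170,100),(32,255,255)); k,l,st,c=cv2.connectedComponentsWithStats(m)
    for i in range(1,k):
        if st[i,4]>40 :
            r=cv2.minAreaRect(np.argwhere(l==i)[:,::-1].astype(np.float32)); b=cv2.boxPoints(r)
            w=np.array([onz('wrist',p,z)[:2] for p in b]); e=w-np.roll(w,1,0); e=e[np.argmax(np.hypot(*e.T))]
            X=onz('wrist',r[0],z); q=X[:2]-[.592,-.367]; 
            print(np.round(r[0]),st[i,4],X,'len',np.hypot(*e),'ang',np.degrees(np.arctan2(e[1],e[0]))%180,'cab',q@[.883,-.469],q@[.469,.883])
E
python3 - <<'E'
from b import *
stripes(cv2.cvtColor(cv2.imread('pics/w2.png'),cv2.COLOR_BGR2RGB))
print('partition',[onz('wrist',p,.055)[:2] for p in((165,272),(470,283))],'lip',[onz('wrist',p,.036)[:2] for p in((163,163),(474,171))])
print([onz('wrist',p,.012)[:2] for p in((167,176),(474,182))])
print('tray top',[onz('wrist',p,.03)[:2] for p in((489,36),(583,3),(627,118),(548,160))])
im=cv2.imread('pics/s2.png'); m=cv2.inRange(cv2.cvtColor(im,cv2.COLOR_BGR2HSV),(105,150,40),(125,255,255))
E
```

```text
[232. 238.] 223 [ 0.4806 -0.4168  0.052 ] len 0.04912359729943461 ang 148.4002627645864 cab -0.0750700444620729 -0.09620201297113015
[288. 238.] 227 [ 0.5109 -0.3608  0.052 ] len 0.04939276894049709 ang 150.69998988728736 cab -0.07448372574220571 -0.03259519117514175
[346. 238.] 227 [ 0.5395 -0.3044  0.052 ] len 0.04947030554249024 ang 150.02178464897085 cab -0.07568464533757599 0.030637234716944347
partition [array([ 0.476 , -0.5133]), array([ 0.6602, -0.1956])] lip [array([ 0.3635, -0.4517]), array([ 0.5429, -0.1339])]
[array([ 0.3762, -0.4654]), array([ 0.5618, -0.1311])]
tray top [array([ 0.4046, -0.036 ]), array([0.4044, 0.1428]), array([0.5791, 0.1419]), array([ 0.5764, -0.0266])]
```

Emit:
play_rows(
  plan=[
    [[0.28,-0.94,0,0,0,0,0.05],[0,0,-0.9,0,0,0,0.05],[0,0,-0.9,0,0,0,0.05],[0,0,-0.9,0,0,0,0.05],[0,0,-0.9,0,0,0,0.05],[0,0,-0.9,0,0,0,0.05],[0,0,-0.5,0,0,0,0.05],[0,0,-0.33,0,0,0,0.05],[0,0,0,0,0,0,0.05],[0,0,0,0,0,0,-1],[0,0,0,0,0,0,-1],[0,0,0,0,0,0,-1]],
  ],
)

```text
time_s: 8.35
position: [0.5124, -0.3628, 0.0213]
tcp_rot: [[-0.884, 0.468, 0.003], [0.468, 0.884, -0.003], [-0.004, -0.001, -1.0]]
force: [0.3, -0.7, 1.9]
opening: 0.346
```

Emit:
play_rows(
  plan=[
    [[0,0,0.2,0,0,0,-1],[0,0,0.8,0,0,0,-1],[0,0,1,0,0,0,-1],[0,0,1,0,0,0,-1],[0,0,1,0,0,0,-1],[0,0,0,0,0,0,-1]],
  ],
)

```text
time_s: 8.95
position: [0.515, -0.3654, 0.2295]
tcp_rot: [[-0.884, 0.468, 0.013], [0.468, 0.884, -0.014], [-0.018, -0.006, -1.0]]
force: [0.1, -0.4, -0.5]
opening: 0.346
```

Emit:
play_rows(
  plan=[
    [[-0.148,0.962,0,0,0,0,-1],[-0.148,0.962,0,0,0,0,-1],[-0.148,0.962,0,0,0,0,-1],[-0.148,0.962,0,0,0,0,-1],[-0.148,0.962,0,0,0,0,-1],[-0.148,0.962,0,0,0,0,-1],[-0.148,0.962,0,0,0,0,-1],[-0.148,0.962,0,0,0,0,-1],[0,0,0,0,0,0,-1],[0,0,0,0,0,0,-1],[0,0,0,0,0,0,-1]],
  ],
)

```text
time_s: 10.05
position: [0.4526, 0.0222, 0.2198]
tcp_rot: [[-0.883, 0.469, 0.001], [0.469, 0.883, -0.001], [-0.002, -0.0, -1.0]]
force: [-0.5, -1.1, -1.3]
opening: 0.34
```

Run:
```python
from b import *
im=save('wrist','w3'); m=cv2.inRange(cv2.cvtColor(im,cv2.COLOR_RGB2HSV),(105,120,40),(125,255,255))
print(read_state()['position'],read_state()['opening'])
c=max(cv2.findContours(m,0,2)[0],key=cv2.contourArea); h=cv2.approxPolyDP(cv2.convexHull(c),8,True)[:,0]
for p in h: print(p,onz('wrist',p,.03)[:2])
```

```text
[0.4527 0.0218 0.2197] 0.34192811390780475
[375 130] [0.4017 0.1084]
[424 139] [0.4302 0.1477]
[477 266] [0.5759 0.1468]
[392 312] [0.5779 0.0428]
[285 241] [ 0.4567 -0.0185]
[262 187] [ 0.3994 -0.0119]
```

View pics/w3.png

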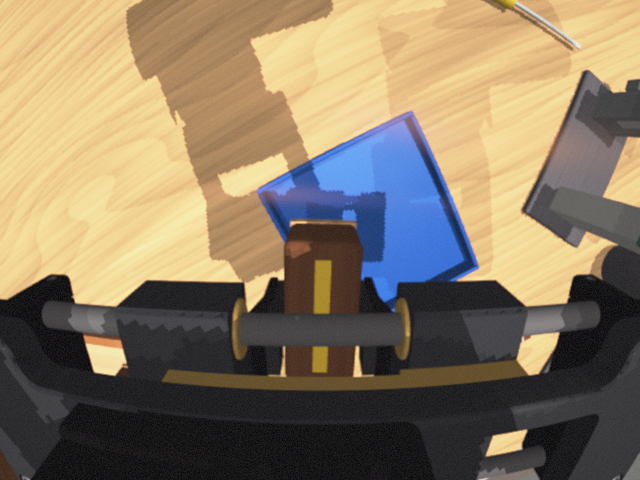

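Emit:
play_rows(
  plan=[
    [[0,0,-0.9,0,0,0,-1],[0,0,-0.9,0,0,0,-1],[0,0,-0.9,0,0,0,-1],[0,0,-0.9,0,0,0,-1],[0,0,-0.32,0,0,0,-1],[0,0,-0.16,0,0,0,-1],[0,0,0,0,0,0,-1],[0,0,0,0,0,0,0],[0,0,0,0,0,0,0],[0,0,0,0,0,0,0]],
  ],
)

```text
time_s: 11.1
position: [0.4528, 0.0226, 0.0161]
tcp_rot: [[-0.883, 0.469, 0.002], [0.469, 0.883, -0.0], [-0.002, 0.001, -1.0]]
force: [-0.6, -0.4, 0.2]
opening: 0.48
```

Emit:
play_rows(
  plan=[
    [[0,0,0.6,0,0,0,0],[0,0,0.9,0,0,0,0],[0,0,0.9,0,0,0,0],[0,0,0.9,0,0,0,0],[0,0,0.88,0,0,0,0.05],[0.13,-0.98,0,0,0,0,0.05],[0.2,-0.95,0,0,0,0,0.05],[0.2,-0.95,0,0,0,0,0.05],[0.2,-0.95,0,0,0,0,0.05],[0.3,-0.92,0,0,0,0,0.05],[0.3,-0.92,0,0,0,0,0.05],[0.42,-0.89,0,0,0,0,0.05]],
  ],
)

```text
time_s: 12.3
position: [0.5391, -0.3068, 0.2249]
tcp_rot: [[-0.883, 0.469, -0.0], [0.469, 0.883, 0.0], [0.0, -0.0, -1.0]]
force: [1.8, 0.4, 0.4]
opening: 0.528
```

Run:
```python
from b import *
stripes(save('wrist','w4'))
print(read_state()['position'])
```

```text
[555.  15.] 142 [0.4616 0.0033 0.052 ] len 0.03682136391291376 ang 150.82299885256313 cab -0.28884888126325653 0.26584256162903
[391. 222.] 257 [ 0.5757 -0.258   0.052 ] len 0.04724106187699737 ang 151.87275357190208 cab -0.06551479555461062 0.08858662803601582
[322. 223.] 252 [ 0.5468 -0.3156  0.052 ] len 0.04005696826143796 ang 149.96080636105148 cab -0.06396688324611467 0.024190563663581882
[ 0.5437 -0.3161  0.2252]
```

Emit:
play_rows(
  plan=[
    [[0,0,-0.5,0,0,0,0.05],[0,0,-0.9,0,0,0,0.05],[0,0,-0.9,0,0,0,0.05],[0,0,-0.9,0,0,0,0.05],[0,0,-0.5,0,0,0,0.05],[0,0,-0.36,0,0,0,0.05],[0,0,0,0,0,0,0.05],[0,0,0,0,0,0,-1],[0,0,0,0,0,0,-1],[0,0,0,0,0,0,-1],[0,0,0,0,0,0,-1]],
  ],
)

```text
time_s: 13.45
position: [0.5405, -0.3057, 0.0231]
tcp_rot: [[-0.884, 0.468, 0.002], [0.468, 0.884, -0.002], [-0.003, -0.001, -1.0]]
force: [-0.3, 0.7, 5.2]
opening: 0.344
```

Emit:
play_rows(
  plan=[
    [[0,0,0.2,0,0,0,-1],[0,0,0.8,0,0,0,-1],[0,0,1,0,0,0,-1],[0,0,1,0,0,0,-1],[0,0,1,0,0,0,-1],[-0.15,0.95,0,0,0,0,-1],[-0.15,0.95,0,0,0,0,-1],[-0.15,0.95,0,0,0,0,-1],[-0.15,0.95,0,0,0,0,-1],[-0.15,0.95,0,0,0,0,-1],[-0.1,0.95,0,0,0,0,-1],[-0.1,0.9,0,0,0,0,-1]],
  ],
)

```text
time_s: 14.65
position: [0.491, 0.027, 0.2222]
tcp_rot: [[-0.883, 0.469, 0.001], [0.469, 0.883, 0.0], [-0.0, 0.0, -1.0]]
force: [0.4, -0.6, 0.0]
opening: 0.348
```

Emit:
play_rows(
  plan=[
    [[0.7,0,-0.2,0,0,0,-1],[0,0,-0.7,0,0,0,-1],[0,0,-0.9,0,0,0,-1],[0,0,-0.9,0,0,0,-1],[0,0,-0.9,0,0,0,-1],[0,0,-0.36,0,0,0,-1],[0,0,-0.16,0,0,0,-1],[0,0,0,0,0,0,-1],[0,0,0,0,0,0,0],[0,0,0,0,0,0,0],[0,0,0,0,0,0,0]],
  ],
)

```text
time_s: 15.75
position: [0.5277, 0.0249, 0.0161]
tcp_rot: [[-0.884, 0.468, 0.002], [0.468, 0.884, -0.0], [-0.001, 0.0, -1.0]]
force: [0.6, 0.1, -0.4]
opening: 0.476
```

Emit:
play_rows(
  plan=[
    [[0,0,0.6,0,0,0,0],[0,0,0.9,0,0,0,0],[0,0,0.9,0,0,0,0],[0,0,0.9,0,0,0,0],[0,0,0.94,0,0,0,0.8],[0,-0.95,0,0,0,0,0.8],[0,-0.95,0,0,0,0,0.8],[0.1,-0.95,0,0,0,0,0.8],[0.2,-0.95,0,0,0,0,0.8],[0.2,-0.95,0,0,0,0,0.8],[0.26,-0.8,0,0,0,0,0.8],[0,0,0,0,0,0,0.8]],
  ],
)

```text
time_s: 16.95
position: [0.5666, -0.2588, 0.2278]
tcp_rot: [[-0.881, 0.473, 0.004], [0.473, 0.881, -0.004], [-0.005, -0.002, -1.0]]
force: [-0.7, 0.5, -0.4]
opening: 0.894
```

Run:
```python
from b import *
stripes(save('wrist','w5'))
print(read_state()['position'],read_state()['opening'])
```

```text
[511.   9.] 99 [0.4601 0.0185 0.052 ] len 0.02108740112324323 ang 150.32520183621796 cab -0.29727889198643004 0.27847442244293247
[544.  61.] 217 [0.5217 0.0283 0.052 ] len 0.04953363993430796 ang 151.67819524363375 cab -0.24749697898705078 0.31603973844956107
[142. 218.] 96 [ 0.4766 -0.4097  0.052 ] len 0.049757567461380575 ang 145.13682807021993 cab -0.08192535983364513 -0.09182660545127637
[332. 224.] 202 [ 0.5731 -0.2454  0.052 ] len 0.034392216793420985 ang 152.37910457619472 cab -0.07370038340817767 0.09854485780233703
[ 0.5653 -0.2553  0.2273] 0.8989035768390878
```

View pics/w5.png

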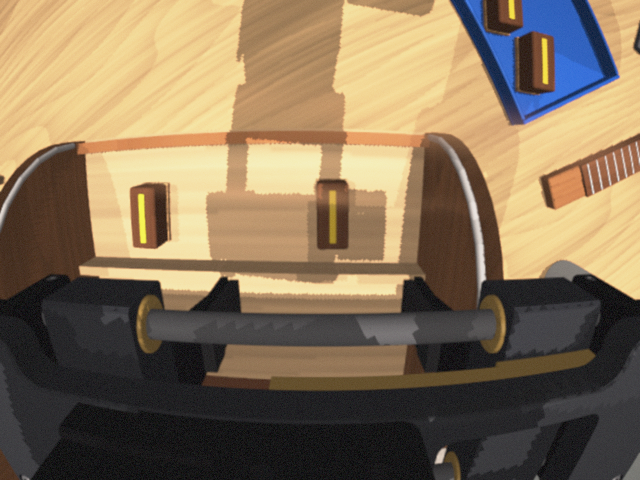

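Wrist view: two blocks stand in the tray at (503,10) and (536,62). The two outer blocks remain at (148,215) and (332,215). For the outer ones I grip 16 mm inboard, so the gripper's body clears the side walls.

Emit:
play_rows(
  plan=[
    [[-0.034,-0.194,-0.2,0,0,0,0.84],[0,0,-0.6,0,0,0,0.84],[0,0,-0.9,0,0,0,0.84],[0,0,-0.9,0,0,0,0.84],[0,0,-0.8,0,0,0,0.84],[0,0,-0.5,0,0,0,0.84],[0,0,-0.28,0,0,0,0.84],[0,0,0,0,0,0,0.84],[0,0,0,0,0,0,0.5],[0,0,0,0,0,0,0],[0,0,0,0,0,0,-0.5],[0,0,0,0,0,0,-1]],
  ],
)

```text
time_s: 18.2
position: [0.5641, -0.2625, 0.0197]
tcp_rot: [[-0.883, 0.469, 0.002], [0.469, 0.883, -0.001], [-0.002, 0.0, -1.0]]
force: [0.1, 0.8, 0.7]
opening: 0.641
```

Emit:
play_rows(
  plan=[
    [[0,0,0,0,0,0,-1],[0,0,0,0,0,0,-1],[0,0,0,0,0,0,-1],[0,0,0.2,0,0,0,-1],[0,0,0.8,0,0,0,-1],[0,0,1,0,0,0,-1],[0,0,1,0,0,0,-1],[0,0,1,0,0,0,-1],[0,0,0,0,0,0,-1],[0,0,0,0,0,0,-1]],
  ],
)

```text
time_s: 19.2
position: [0.5636, -0.2626, 0.2204]
tcp_rot: [[-0.884, 0.468, 0.003], [0.468, 0.884, -0.002], [-0.003, -0.001, -1.0]]
force: [0.3, 0.7, -2.0]
opening: 0.342
```

Run:
```python
from b import *
stripes(save('wrist','w6'),.25)
print(read_state()['position'],read_state()['opening'])
```

```text
[519.   9.] 105 [ 0.4834 -0.1307  0.25  ] len 0.008673346005075175 ang 151.02179007842904 cab -0.20671677300289226 0.15773170068404702
[552.  62.] 219 [ 0.508 -0.127  0.25 ] len 0.019504675119730704 ang 149.166281870419 cab -0.18671896534323112 0.1724924222211667
[144. 222.] 67 [ 0.4909 -0.3     0.25  ] len 0.01879735817945518 ang 147.64802157812414 cab -0.12066176802686167 0.011749458767199085
[320. 290.] 730 [ 0.5469 -0.2522  0.25  ] len 0.018617676094232778 ang 152.46315529875164 cab -0.09371096174315026 0.0802260747371456
[320. 362.] 429 [ 0.5758 -0.2675  0.25  ] len 0.014756863490248141 ang 152.5918380572453 cab -0.06094386436638068 0.08024861577461015
[ 0.5626 -0.2618  0.2183] 0.3422357991857477
```

View pics/w6.png

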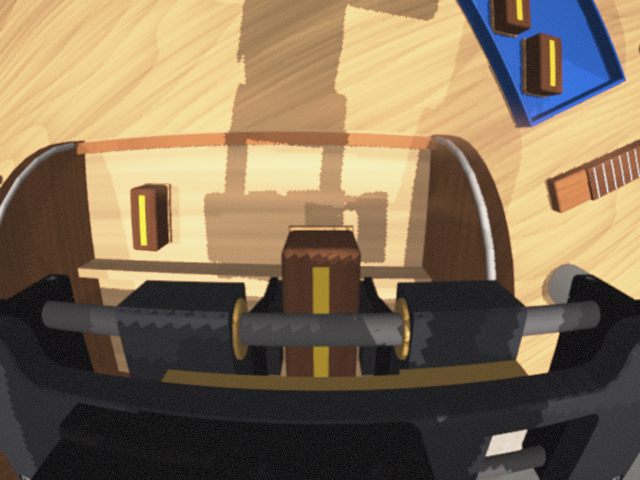

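Emit:
play_rows(
  plan=[
    [[-0.091,0.898,0,0,0,0,-1],[-0.091,0.898,0,0,0,0,-1],[-0.091,0.898,0,0,0,0,-1],[-0.091,0.898,0,0,0,0,-1],[-0.091,0.898,0,0,0,0,-1],[-0.091,0.898,0,0,0,0,-1],[-0.091,0.898,0,0,0,0,-1],[-0.091,0.898,0,0,0,0,-1],[0,0,0,0,0,0,-1]],
  ],
)

```text
time_s: 20.15
position: [0.5234, 0.102, 0.216]
tcp_rot: [[-0.886, 0.463, -0.007], [0.463, 0.886, 0.002], [0.007, -0.001, -1.0]]
force: [-0.2, -0.8, -2.0]
opening: 0.346
```

Emit:
play_rows(
  plan=[
    [[0,0,-0.9,0,0,0,-1],[0,0,-0.9,0,0,0,-1],[0,0,-0.9,0,0,0,-1],[0,0,-0.8,0,0,0,-1],[0,0,-0.4,0,0,0,-1],[0,0,-0.2,0,0,0,-1],[0,0,0,0,0,0,-1],[0,0,0,0,0,0,0],[0,0,0,0,0,0,0],[0,0,0,0,0,0,0]],
  ],
)

```text
time_s: 21.15
position: [0.5272, 0.0968, 0.0136]
tcp_rot: [[-0.883, 0.469, 0.001], [0.469, 0.883, -0.0], [-0.0, 0.0, -1.0]]
force: [-0.1, -0.9, 0.6]
opening: 0.477
```

Emit:
play_rows(
  plan=[
    [[0,0,0.6,0,0,0,0],[0,0,0.9,0,0,0,0],[0,0,0.9,0,0,0,0],[0,0,0.9,0,0,0,0],[0,0,0.9,0,0,0,0.84],[-0.07,-0.91,0,0,0,0,0.84],[-0.07,-0.91,0,0,0,0,0.84],[-0.07,-0.91,0,0,0,0,0.84],[-0.07,-0.91,0,0,0,0,0.84],[-0.07,-0.91,0,0,0,0,0.84],[-0.07,-0.91,0,0,0,0,0.84]],
  ],
)

```text
time_s: 22.25
position: [0.5054, -0.1777, 0.2238]
tcp_rot: [[-0.884, 0.468, 0.001], [0.468, 0.884, -0.0], [-0.001, 0.0, -1.0]]
force: [0.3, -0.3, -0.1]
opening: 0.913
```

Emit:
play_rows(
  plan=[
    [[-0.07,-0.91,0,0,0,0,0.84],[-0.07,-0.91,0,0,0,0,0.84],[-0.07,-0.91,0,0,0,0,0.84],[-0.07,-0.91,0,0,0,0,0.84],[-0.07,-0.91,0,0,0,0,0.84],[0,0,0,0,0,0,0.84],[0,0,0,0,0,0,0.84]],
  ],
)

```text
time_s: 22.95
position: [0.4877, -0.4042, 0.2231]
tcp_rot: [[-0.882, 0.47, -0.0], [0.47, 0.882, 0.001], [0.001, 0.001, -1.0]]
force: [0.5, 0.9, -0.1]
opening: 0.921
```

Run:
```python
from b import *
stripes(save('wrist','w7'))
print(read_state()['position'],read_state()['opening'])
```

```text
[624.  33.] 123 [0.4481 0.0199 0.052 ] len 0.048450279745368384 ang 151.03761156181668 cab -0.30848786909250114 0.274135199658592
[304. 224.] 263 [ 0.4818 -0.4152  0.052 ] len 0.04067324587504993 ang 149.0894837623531 cab -0.07473465748248566 -0.09425199592547416
[ 0.4879 -0.4029  0.2231] 0.918283103936556
```

Emit:
play_rows(
  plan=[
    [[0,0,-0.6,0,0,0,0.84],[0,0,-0.9,0,0,0,0.84],[0,0,-0.9,0,0,0,0.84],[0,0,-0.9,0,0,0,0.84],[0,0,-0.5,0,0,0,0.84],[0,0,-0.3,0,0,0,0.84],[0,0,0,0,0,0,0.84],[0,0,0,0,0,0,0.5],[0,0,0,0,0,0,0],[0,0,0,0,0,0,-0.5],[0,0,0,0,0,0,-1],[0,0,0,0,0,0,-1]],
  ],
)

```text
time_s: 24.2
position: [0.4889, -0.4045, 0.0195]
tcp_rot: [[-0.884, 0.468, 0.001], [0.468, 0.884, -0.002], [-0.002, -0.001, -1.0]]
force: [-0.9, -1.4, 0.6]
opening: 0.551
```

Emit:
play_rows(
  plan=[
    [[0,0,0,0,0,0,-1],[0,0,0,0,0,0,-1],[0,0,0.2,0,0,0,-1],[0,0,0.8,0,0,0,-1],[0,0,1,0,0,0,-1],[0,0,1,0,0,0,-1],[0,0,1,0,0,0,-1],[-0.06,0.91,0,0,0,0,-1],[-0.06,0.91,0,0,0,0,-1],[-0.06,0.91,0,0,0,0,-1],[-0.06,0.91,0,0,0,0,-1]],
  ],
)

```text
time_s: 25.3
position: [0.4755, -0.2192, 0.2187]
tcp_rot: [[-0.883, 0.469, -0.0], [0.469, 0.883, 0.001], [0.001, 0.001, -1.0]]
force: [0.2, 0.2, -0.7]
opening: 0.342
```

Emit:
play_rows(
  plan=[
    [[-0.07,0.91,0,0,0,0,-1],[-0.07,0.91,0,0,0,0,-1],[-0.07,0.91,0,0,0,0,-1],[-0.07,0.91,0,0,0,0,-1],[-0.07,0.91,0,0,0,0,-1],[-0.07,0.91,0,0,0,0,-1],[-0.07,0.91,0,0,0,0,-1],[0,0,0,0,0,0,-1],[0,0,0,0,0,0,-1],[0,0,0,0,0,0,-1]],
  ],
)

```text
time_s: 26.3
position: [0.4519, 0.0964, 0.2185]
tcp_rot: [[-0.883, 0.469, -0.0], [0.469, 0.883, -0.0], [-0.0, -0.0, -1.0]]
force: [0.1, -0.3, -1.0]
opening: 0.338
```

Run:
```python
from b import *
stripes(save('wrist','w8'),.046); save('scene','s8')
print(read_state()['position'],read_state()['opening'])
```

```text
[431.   5.] 804 [0.3158 0.2863 0.046 ] len 0.06640685430889501 ang 42.32020474747917 cab -0.55032669392324 0.447317801689603
[252. 254.] 313 [0.4484 0.0254 0.046 ] len 0.0490966314226701 ang 148.8149475909359 cab -0.3107942464287414 0.2791233805705936
[320. 287.] 817 [0.5091 0.0671 0.046 ] len 0.05482702753986345 ang 152.37467494724046 cab -0.27680313983350446 0.34439887689719323
[320. 360.] 381 [0.5841 0.0265 0.046 ] len 0.03507364881563187 ang 151.45131249937666 cab -0.19152489209004683 0.3437994507133298
[0.4522 0.0958 0.2184] 0.33964059121884443
```

View pics/w8.png

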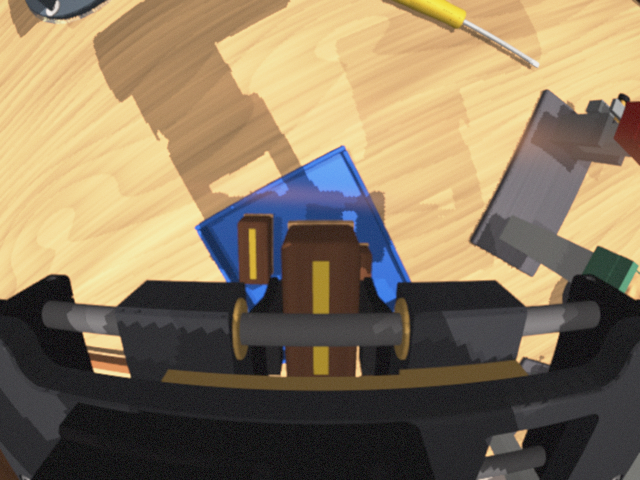

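Emit:
play_rows(
  plan=[
    [[0,0,-0.9,0,0,0,-1],[0,0,-0.9,0,0,0,-1],[0,0,-0.9,0,0,0,-1],[0,0,-0.8,0,0,0,-1],[0,0,-0.4,0,0,0,-1],[0,0,-0.2,0,0,0,-1],[0,0,0,0,0,0,-1],[0,0,0,0,0,0,0],[0,0,0,0,0,0,0],[0,0,0,0,0,0,0],[0,0,0.5,0,0,0,0]],
  ],
)

```text
time_s: 27.5
position: [0.4507, 0.0969, 0.0374]
tcp_rot: [[-0.883, 0.469, -0.004], [0.469, 0.883, 0.0], [0.004, -0.002, -1.0]]
force: [0.1, 0.5, 0.3]
opening: 0.494
```

Emit:
play_rows(
  plan=[
    [[0,0,0.9,0,0,0,0],[0,0,0.9,0,0,0,0],[0,0,0.9,0,0,0,0],[0,0,0.9,0,0,0,0.3],[0,0,0.9,0,0,0,0.5],[0,0,0.76,0,0,0,0.5],[0.3,-0.87,0,0,0,0,0.5],[0.3,-0.87,0,0,0,0,0.5],[0.3,-0.87,0,0,0,0,0.5],[0.3,-0.87,0,0,0,0,0.5],[0.3,-0.87,0,0,0,0,0.5],[0,0,0,0,0,0,0.5]],
  ],
)

```text
time_s: 28.7
position: [0.5289, -0.126, 0.3018]
tcp_rot: [[-0.881, 0.473, 0.003], [0.473, 0.881, -0.004], [-0.005, -0.002, -1.0]]
force: [-0.2, 0.4, -0.1]
opening: 0.748
```

Run:
```python
from h import *
save('wrist','w9'); im=save('side','d9'); 
c=cv2.imread('pics/d9.png')[200:340,230:360]; cv2.imwrite('pics/d9c.png',cv2.resize(c,None,fx=4,fy=4,interpolation=2))
m=cv2.inRange(cv2.cvtColor(cv2.imread('pics/d9.png'),cv2.COLOR_BGR2HSV),(3,180,150),(14,255,255)); k,l,st,cc=cv2.connectedComponentsWithStats(m)
print([(cc[i],onz('side',cc[i],.233)) for i in range(1,k) if st[i,4]>20],proj('side',[.617,-.38,.233]))
```

```text
[(array([312.77777778, 141.61111111]), array([ 0.74741645, -0.0217439 ,  0.233     ])), (array([497.57575758, 169.45454545]), array([ 0.62284983, -0.39115777,  0.233     ])), (array([495.47222222, 175.30555556]), array([ 0.61068953, -0.38354855,  0.233     ]))] [493.03887627 172.79072497]
```

View pics/d9c.png

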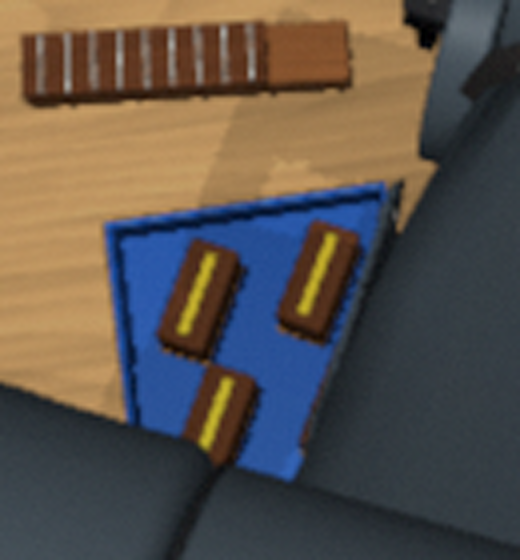

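The side crop shows three blocks lying flat on the tray floor; the fourth is hidden by the arm. Next I shut the cover.

Emit:
play_rows(
  plan=[
    [[0.3,-0.872,0,0,0,0,0.5],[0.3,-0.872,0,0,0,0,0.5],[0.3,-0.872,0,0,0,0,0.5],[0.3,-0.872,0,0,0,0,0.5],[0.3,-0.872,0,0,0,0,0.5],[0.3,-0.872,0,0,0,0,0.5],[0,0,0,0,0,0,0.5],[0,0,0,0,0,0,0.5]],
  ],
)

```text
time_s: 29.6
position: [0.6168, -0.3808, 0.3006]
tcp_rot: [[-0.884, 0.468, -0.001], [0.468, 0.884, 0.002], [0.002, 0.001, -1.0]]
force: [-0.6, -0.1, 0.3]
opening: 0.749
```

Run:
```python
from h import *
im=save('wrist','w10'); m=cv2.inRange(cv2.cvtColor(im,cv2.COLOR_RGB2HSV),(3,180,120),(14,255,255)); k,l,st,c=cv2.connectedComponentsWithStats(m)
print(read_state()['position'],proj('wrist',[.617,-.38,.233]))
for i in range(1,k):
    if st[i,4]>80: print(c[i],st[i],onz('wrist',c[i],.236))
```

```text
[ 0.61673215 -0.37985079  0.30105374] [318.44350779 257.39145548]
[316.23654016 257.69196823] [ 300  240   33   36 1133] [ 0.61568434 -0.3808954   0.236     ]
```

View pics/w10.png

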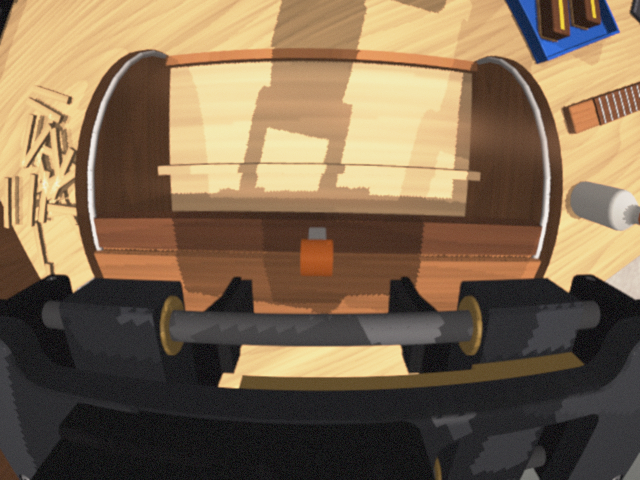

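Emit:
play_rows(
  plan=[
    [[-0.02,0,-0.5,0,0,0,0.5],[0,0,-0.9,0,0,0,0.3],[0,0,-0.3,0,0,0,0],[0,0,0,0,0,0,-0.3],[0,0,0,0,0,0,-1],[0,0,0,0,0,0,-1],[0,0,0,0,0,0,-1],[0,0,0,0,0,0,-1],[0,0,0,0,0,0,-1]],
  ],
)

```text
time_s: 30.55
position: [0.6163, -0.3836, 0.2186]
tcp_rot: [[-0.883, 0.469, 0.002], [0.469, 0.883, -0.003], [-0.004, -0.002, -1.0]]
force: [-1.5, -1.2, 5.1]
opening: 0.225
```

Run:
```python
import numpy as np
a=1.72+np.linspace(0,-1.70,25); x=.195*(np.cos(a[0])-np.cos(a)); z=.195*(np.sin(a)-np.sin(a[0]))
d=np.diff(np.c_[x*.883,x*-.469,z],axis=0)/.05
for r in d: print([*map(float,r.round(3)),0,0,0,-1],end=', ')
```

```text
[-0.242, 0.129, 0.031, 0, 0, 0, -1], [-0.244, 0.129, 0.012, 0, 0, 0, -1], [-0.244, 0.129, -0.008, 0, 0, 0, -1], [-0.243, 0.129, -0.027, 0, 0, 0, -1], [-0.24, 0.128, -0.047, 0, 0, 0, -1], [-0.237, 0.126, -0.066, 0, 0, 0, -1], [-0.232, 0.123, -0.085, 0, 0, 0, -1], [-0.226, 0.12, -0.103, 0, 0, 0, -1], [-0.219, 0.116, -0.121, 0, 0, 0, -1], [-0.211, 0.112, -0.138, 0, 0, 0, -1], [-0.202, 0.107, -0.155, 0, 0, 0, -1], [-0.192, 0.102, -0.171, 0, 0, 0, -1], [-0.181, 0.096, -0.185, 0, 0, 0, -1], [-0.169, 0.09, -0.199, 0, 0, 0, -1], [-0.156, 0.083, -0.212, 0, 0, 0, -1], [-0.142, 0.075, -0.224, 0, 0, 0, -1], [-0.128, 0.068, -0.235, 0, 0, 0, -1], [-0.113, 0.06, -0.245, 0, 0, 0, -1], [-0.097, 0.052, -0.253, 0, 0, 0, -1], [-0.081, 0.043, -0.26, 0, 0, 0, -1], [-0.065, 0.034, -0.266, 0, 0, 0, -1], [-0.048, 0.025, -0.271, 0, 0, 0, -1], [-0.031, 0.016, -0.274, 0, 0, 0, -1], [-0.014, 0.007, -0.276, 0, 0, 0, -1],
```

Emit:
play_rows(
  plan=[
    [[-0.242,0.129,0.031,0,0,0,-1],[-0.244,0.129,0.012,0,0,0,-1],[-0.244,0.129,-0.008,0,0,0,-1],[-0.243,0.129,-0.027,0,0,0,-1],[-0.24,0.128,-0.047,0,0,0,-1],[-0.237,0.126,-0.066,0,0,0,-1],[-0.232,0.123,-0.085,0,0,0,-1],[-0.226,0.12,-0.103,0,0,0,-1],[-0.219,0.116,-0.121,0,0,0,-1],[-0.211,0.112,-0.138,0,0,0,-1],[-0.202,0.107,-0.155,0,0,0,-1],[-0.192,0.102,-0.171,0,0,0,-1]],
  ],
)

```text
time_s: 31.75
position: [0.4806, -0.3083, 0.1732]
tcp_rot: [[-0.883, 0.47, 0.004], [0.47, 0.883, 0.001], [-0.003, 0.003, -1.0]]
force: [2.7, 3.5, 1.1]
opening: 0.226
```

Emit:
play_rows(
  plan=[
    [[-0.181,0.096,-0.185,0,0,0,-1],[-0.169,0.09,-0.199,0,0,0,-1],[-0.156,0.083,-0.212,0,0,0,-1],[-0.142,0.075,-0.224,0,0,0,-1],[-0.128,0.068,-0.235,0,0,0,-1],[-0.113,0.06,-0.245,0,0,0,-1],[-0.097,0.052,-0.253,0,0,0,-1],[-0.081,0.043,-0.26,0,0,0,-1],[-0.065,0.034,-0.266,0,0,0,-1],[-0.048,0.025,-0.271,0,0,0,-1],[-0.031,0.016,-0.274,0,0,0,-1],[-0.014,0.007,-0.276,0,0,0,-1]],
  ],
)

```text
time_s: 32.95
position: [0.4195, -0.2745, 0.0276]
tcp_rot: [[-0.882, 0.472, 0.002], [0.472, 0.882, 0.004], [-0.0, 0.004, -1.0]]
force: [5.9, 12.5, 40.1]
opening: 0.228
```

Emit:
play_rows(
  plan=[
    [[0,0,0.04,0,0,0,0],[0,0,0,0,0,0,0.5],[0,0,0,0,0,0,0.5],[0,0,0,0,0,0,0.5],[0,0,0.5,0,0,0,0.5],[0,0,0.9,0,0,0,0.5],[0,0,0.9,0,0,0,0.5],[0,0,0.9,0,0,0,0.5],[0,0,0.9,0,0,0,0.5],[0,0,0.9,0,0,0,0.5],[0,0,0.9,0,0,0,0.5],[0,0,0,0,0,0,0.5]],
  ],
)

```text
time_s: 34.15
position: [0.4206, -0.28, 0.3314]
tcp_rot: [[-0.883, 0.469, 0.011], [0.468, 0.883, -0.011], [-0.014, -0.005, -1.0]]
force: [-0.1, -0.9, 0.4]
opening: 0.757
```

Emit:
play_rows(
  plan=[
    [[0.1,0.95,0,0,0,0.032,0.5],[0.1,0.95,0,0,0,0.032,0.5],[0.1,0.95,0,0,0,0.032,0.5],[0.1,0.95,0,0,0,0.032,0.5],[0.1,0.95,0,0,0,0.032,0.5],[0.1,0.95,0,0,0,0.032,0.5],[0.1,0.95,0,0,0,0.032,0.5],[0.1,0.95,0,0,0,0.032,0.5],[0.1,0.95,0,0,0,0.032,0.5],[0.1,0.95,0,0,0,0.032,0.5],[0.1,0.95,0,0,0,0.033,0.5],[0.1,0.95,0,0,0,0,0.5]],
  ],
)

```text
time_s: 35.35
position: [0.4776, 0.2945, 0.3238]
tcp_rot: [[-0.812, -0.584, -0.001], [-0.584, 0.812, -0.001], [0.001, -0.0, -1.0]]
force: [0.5, -0.1, 1.0]
opening: 0.751
```

Emit:
play_rows(
  plan=[
    [[0.2,0.85,0,0,0,0,0.5],[0,0,0,0,0,0,0.5],[0,0,0,0,0,0,0.5]],
  ],
)

```text
time_s: 35.65
position: [0.4874, 0.3356, 0.3232]
tcp_rot: [[-0.812, -0.584, -0.002], [-0.584, 0.812, -0.001], [0.002, -0.0, -1.0]]
force: [-0.7, -0.4, -0.5]
opening: 0.746
```

Run:
```python
from h import *
np.set_printoptions(precision=4,suppress=True)
s=read_state();print(s['position'],s['joint_positions'],s['tcp_rot'][:,1])
im=save('wrist','w11'); save('scene','s11'); save('side','d11')
hs=cv2.cvtColor(im,cv2.COLOR_RGB2HSV)
for nm,m in(('red',cv2.inRange(hs,(0,180,60),(4,255,255))|cv2.inRange(hs,(174,180,60),(180,255,255))),('green',cv2.inRange(hs,(60,90,30),(90,255,255)))):
    k,l,st,c=cv2.connectedComponentsWithStats(m)
    for i in range(1,k):
        if st[i,4]>100: print(nm,c[i],st[i])
print(proj('wrist',[.5023,.3929,.159]),proj('wrist',[.5023,.3929,.147]))
```

```text
[0.4874 0.3356 0.3232] [  23.7549   22.0951   79.4722   -0.0338   78.5705 -101.9526] [-0.5837  0.8119 -0.0001]
red [360.0132 240.0861] [340 228  45  60 604]
red [361.6989 300.8157] [341 294  42  13 445]
green [208.5489 249.4558] [185 238  50  19 419]
[361.4132 270.9161] [360.1283 266.7577]
```

View pics/w11.png

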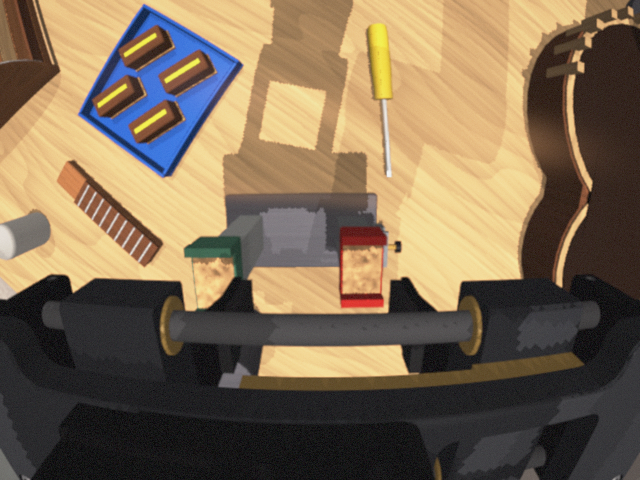

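Wrist view: all four blocks stand flat in the tray, and the jig base is parallel to the image. The red saddle is at (361,269) and the green rest at (212,270). Two-view triangulation suggests notch 2, because the prop sits 36 mm below the rest.

Emit:
play_rows(
  plan=[
    [[0.149,0.573,0,0,0,0,0.5],[0.149,0.573,0,0,0,0,0.5],[0,0,0,0,0,0,0.5],[0,0,-0.6,0,0,0,0.5],[0,0,-0.9,0,0,0,0.5],[0,0,-0.9,0,0,0,0.5],[0,0,-0.7,0,0,0,0.5],[0,0,-0.5,0,0,0,0.5],[0,0,-0.34,0,0,0,0.5],[0,0,0,0,0,0,0.5],[0,0,0,0,0,0,0.5]],
  ],
)

```text
time_s: 36.9
position: [0.5034, 0.3915, 0.1281]
tcp_rot: [[-0.814, -0.581, -0.0], [-0.581, 0.814, -0.0], [0.0, -0.0, -1.0]]
force: [1.0, -0.0, 0.1]
opening: 0.748
```

Emit:
play_rows(
  plan=[
    [[0,0,0,0,0,0,0.1],[0,0,0,0,0,0,-0.2],[0,0,0,0,0,0,-1],[0,0,0,0,0,0,-1],[0,0,0,0,0,0,-1],[0,0,0,0,0,0,-1]],
  ],
)

```text
time_s: 37.5
position: [0.5027, 0.3937, 0.1282]
tcp_rot: [[-0.813, -0.582, 0.0], [-0.582, 0.813, 0.002], [-0.001, 0.001, -1.0]]
force: [-1.9, 3.8, 3.8]
opening: 0.454
```

Emit:
play_rows(
  plan=[
    [[0,0,0.08,0,0,0,-1],[0,0,0.08,0,0,0,-1],[0,0,0.08,0,0,0,-1],[0,0,0.08,0,0,0,-1],[0,0,0,0,0,0,-1],[0,0,0,0,0,0,-1]],
  ],
)

```text
time_s: 38.1
position: [0.5026, 0.3936, 0.1424]
tcp_rot: [[-0.813, -0.582, -0.001], [-0.582, 0.813, 0.001], [-0.0, 0.002, -1.0]]
force: [-0.2, 5.8, -4.7]
opening: 0.46
```

Emit:
play_rows(
  plan=[
    [[0,0,0.08,0,0,0,-1],[0,0,0.08,0,0,0,-1],[0,0,0.08,0,0,0,-1],[0,0,0,0,0,0,-1],[0,0,0,0,0,0,-1]],
  ],
)

```text
time_s: 38.6
position: [0.5026, 0.3936, 0.1544]
tcp_rot: [[-0.813, -0.582, -0.001], [-0.582, 0.813, 0.001], [-0.0, 0.002, -1.0]]
force: [-0.6, 5.6, -4.8]
opening: 0.458
```

Emit:
play_rows(
  plan=[
    [[0,0,0.08,0,0,0,-1],[0,0,0.08,0,0,0,-1],[0,0,0.08,0,0,0,-1],[0,0,0,0,0,0,-1],[0,0,0,0,0,0,-1]],
  ],
)

```text
time_s: 39.1
position: [0.5026, 0.3936, 0.1663]
tcp_rot: [[-0.813, -0.582, -0.001], [-0.582, 0.813, 0.002], [-0.0, 0.002, -1.0]]
force: [-0.6, 5.2, -4.5]
opening: 0.455
```

Emit:
play_rows(
  plan=[
    [[0,0,0.03,0,0,0,-1],[0,0,0,0,0,0,-1],[0,0,0,0,0,0,0.5],[0,0,0,0,0,0,0.5],[0,0,0,0,0,0,0.5],[0,0,0,0,0,0,0.5],[0,0,0.6,0,0,0,0.5],[0,0,0.9,0,0,0,0.5],[0,0,0.9,0,0,0,0.5],[0,0,0.76,0,0,0,0.5],[-0.3,-0.9,0,0,0,0,0.5],[0,0,0,0,0,0,0.5]],
  ],
)

```text
time_s: 40.3
position: [0.4855, 0.3436, 0.3281]
tcp_rot: [[-0.814, -0.581, -0.002], [-0.581, 0.814, -0.003], [0.003, -0.002, -1.0]]
force: [-0.5, 0.3, -0.2]
opening: 0.748
```

Emit:
play_rows(
  plan=[
    [[0,0,0,0,0,0,0.5],[0,0,0,0,0,0,0.5]],
  ],
)

```text
time_s: 40.5
position: [0.4884, 0.3478, 0.327]
tcp_rot: [[-0.813, -0.582, 0.0], [-0.582, 0.813, 0.0], [-0.001, -0.0, -1.0]]
force: [0.7, 0.4, -0.1]
opening: 0.747
```

Run:
```python
from h import *
np.set_printoptions(precision=4,suppress=True)
s=read_state();print(s['position'])
im=save('wrist','w12'); hs=cv2.cvtColor(im,cv2.COLOR_RGB2HSV)
for nm,m in(('red',cv2.inRange(hs,(0,180,60),(4,255,255))|cv2.inRange(hs,(174,180,60),(180,255,255))),('green',cv2.inRange(hs,(60,90,30),(90,255,255)))):
    k,l,st,c=cv2.connectedComponentsWithStats(m)
    for i in range(1,k):
        if st[i,4]>100: print(nm,c[i],st[i])
for v in(.048,.06,.072): print(v,proj('wrist',[.5023,.3929,.135+v]))
print(proj('wrist',[.5783,.2862,.195]))
cv2.imwrite('pics/w12c.png',cv2.resize(cv2.imread('pics/w12.png')[180:330,150:430],None,fx=2.8,fy=2.8,interpolation=2))
```

```text
[0.4884 0.3478 0.327 ]
red [356.0723 236.8723] [332 226  50  21 705]
red [354.8916 306.8876] [332 299  47  15 498]
green [197.9928 239.5386] [175 228  51  18 414]
green [196.9793 305.4819] [185 299  29  12 193]
0.048 [351.598 269.532]
0.06 [352.7179 274.2754]
0.072 [353.9175 279.3696]
[201.6443 272.8683]
```

View pics/w12c.png

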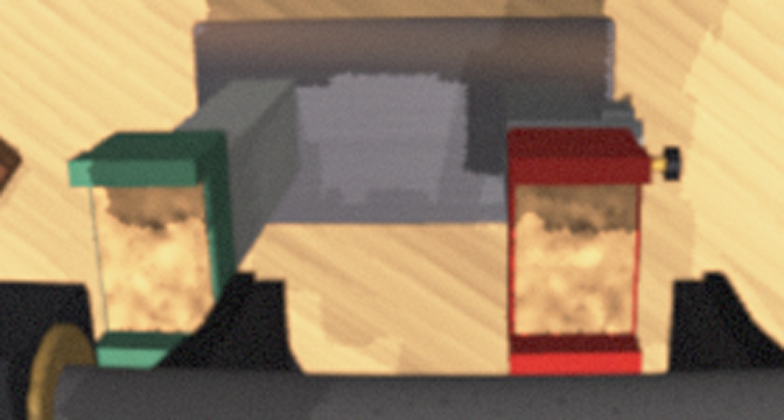

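Run:
```python
from h import *
np.set_printoptions(precision=1,suppress=True)
y=np.array([.814,.581,0])
def f(P): return [(proj('wrist',P+.026*s*y+[0,0,dz])-[150,180])*2.8 for s,dz in((1,0),(-1,.014))]
for v in(.036,.048,.06,.072): print(v,f(np.array([.5027,.3936,.135+v])))
print('rest',f(np.array([.5782,.2867,.195])))
```

```text
0.036 [array([560.3, 314.3]), array([568.2, 174.5])]
0.048 [array([563.1, 328.8]), array([571.7, 185.3])]
0.06 [array([566. , 344.4]), array([575.4, 197.1])]
0.072 [array([569.1, 361. ]), array([579.3, 209.7])]
rest [array([154.5, 336.8]), array([124. , 193.3])]
```

Crop: both saddles' inner edges are at nearly the same rows (green 185–333, red 185–337). After correcting for the bias seen on the rest, that fits notch 5 (about 0.057, against 0.048 or 0.072). Now the neck.

Emit:
play_rows(
  plan=[
    [[0.24,-0.33,0,0,0,-0.0457,0.6],[0.24,-0.33,0,0,0,-0.0457,0.6],[0.24,-0.33,0,0,0,-0.0457,0.6],[0.24,-0.33,0,0,0,-0.0457,0.6],[0.24,-0.33,0,0,0,-0.0457,0.6],[0.24,-0.33,0,0,0,-0.0457,0.6],[0.24,-0.33,0,0,0,-0.0457,0.6],[0.24,-0.33,0,0,0,-0.0457,0.6],[0.24,-0.33,0,0,0,-0.0457,0.6],[0.24,-0.33,0,0,0,-0.0457,0.6],[0.24,-0.33,0,0,0,-0.0457,0.6],[0.24,-0.33,0,0,0,-0.0457,0.6]],
  ],
)

```text
time_s: 41.75
position: [0.633, 0.1496, 0.3262]
tcp_rot: [[-0.448, 0.894, -0.001], [0.894, 0.448, -0.0], [0.0, -0.001, -1.0]]
force: [0.1, 0.6, 0.1]
opening: 0.803
```

Emit:
play_rows(
  plan=[
    [[0.24,-0.33,-0.4,0,0,-0.0457,0.6],[0.24,-0.33,-0.5,0,0,-0.0457,0.6],[0.24,-0.33,-0.5,0,0,-0.0457,0.6],[0.24,-0.33,-0.5,0,0,-0.0457,0.6],[0,0,0,0,0,0,0.6],[0,0,0,0,0,0,0.6],[0,0,0,0,0,0,0.6]],
  ],
)

```text
time_s: 42.45
position: [0.6805, 0.0848, 0.2332]
tcp_rot: [[0.102, 0.995, 0.002], [0.995, -0.102, 0.0], [0.001, 0.002, -1.0]]
force: [-0.4, 0.3, 0.2]
opening: 0.803
```

Run:
```python
from h import *
np.set_printoptions(precision=4,suppress=True)
s=read_state();print(s['position'],s['tcp_rot'][:,1],s['joint_positions'])
im=save('wrist','w13'); print(proj('wrist',[.68,.085,.025]))
```

```text
[0.6805 0.0848 0.2332] [ 0.9948 -0.102   0.0017] [-2.2268 34.4735 71.9726  0.029  73.4529  3.6211]
[319.5957 215.9154]
```

View pics/w13.png

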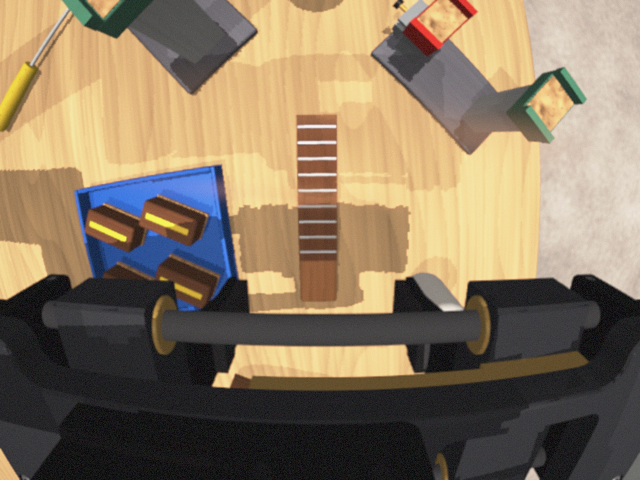

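Run:
```python
from h import *
np.set_printoptions(precision=4,suppress=True)
print([onz('wrist',p,.025) for p in((297,115),(336,115),(299,250),(337,252))],[onz('wrist',p,.02) for p in((300,301),(337,301))])
```

```text
[array([0.6683, 0.1887, 0.025 ]), array([0.7065, 0.1847, 0.025 ]), array([0.6549, 0.0513, 0.025 ]), array([0.6941, 0.045 , 0.025 ])] [array([ 0.6485, -0.0087,  0.02  ]), array([ 0.6892, -0.013 ,  0.02  ])]
```

Emit:
play_rows(
  plan=[
    [[-0.05,0.06,-0.9,0,0,0,0.6],[0,0,-0.9,0,0,0,0.6],[0,0,-0.9,0,0,0,0.6],[0,0,-0.9,0,0,0,0.6],[0,0,-0.5,0,0,0,0.6],[0,0,-0.3,0,0,0,0.6],[0,0,-0.14,0,0,0,0.6],[0,0,0,0,0,0,0.4],[0,0,0,0,0,0,0],[0,0,0,0,0,0,-1],[0,0,0,0,0,0,-1],[0,0,0,0,0,0,-1]],
  ],
)

```text
time_s: 43.7
position: [0.6781, 0.0866, 0.0062]
tcp_rot: [[0.105, 0.995, 0.002], [0.995, -0.105, -0.0], [0.0, 0.002, -1.0]]
force: [-0.8, -0.3, 4.9]
opening: 0.459
```

Emit:
play_rows(
  plan=[
    [[0,0,0,0,0,0,-1],[0,0,0,0,0,0,-1],[0,0,0.1,0,0,0,-1],[0,0,0.4,0,0,0,-1],[0,0,0.6,0,0,0,-1],[0,0,0.8,0,0,0,-1],[0,0,0.8,0,0,0,-1],[0,0,0.8,0,0,0,-1],[0,0,0.8,0,0,0,-1],[0,0,0.8,0,0,0,-1],[0,0,0.4,0,0,0,-1],[0,0,0,0,0,0,-1]],
  ],
)

```text
time_s: 44.9
position: [0.6793, 0.0867, 0.284]
tcp_rot: [[0.105, 0.994, 0.008], [0.995, -0.105, -0.0], [0.001, 0.008, -1.0]]
force: [0.4, -1.0, -0.8]
opening: 0.456
```

Emit:
play_rows(
  plan=[
    [[-0.394,0.72,0,0,0,0.0325,-1],[-0.394,0.72,0,0,0,0.0325,-1],[-0.394,0.72,0,0,0,0.0325,-1],[-0.394,0.72,0,0,0,0.0325,-1],[-0.394,0.72,0,0,0,0.0325,-1],[-0.394,0.72,0,0,0,0.0325,-1],[-0.394,0.72,0,0,0,0.0325,-1],[0,0,0,0,0,0,-1],[0,0,0,0,0,0,-1],[0,0,0,0,0,0,-1]],
  ],
)

```text
time_s: 45.9
position: [0.5395, 0.3376, 0.2785]
tcp_rot: [[-0.572, 0.82, -0.002], [0.82, 0.572, -0.002], [-0.0, -0.003, -1.0]]
force: [0.1, 0.3, -2.1]
opening: 0.457
```

Run:
```python
from h import *
np.set_printoptions(precision=4,suppress=True)
s=read_state();print(s['position'],s['tcp_rot'][:,0],s['opening'])
im=save('wrist','w14')
```

```text
[0.5395 0.3376 0.2785] [-0.5718  0.8204 -0.0001] 0.4570733886027731
```

View pics/w14.png

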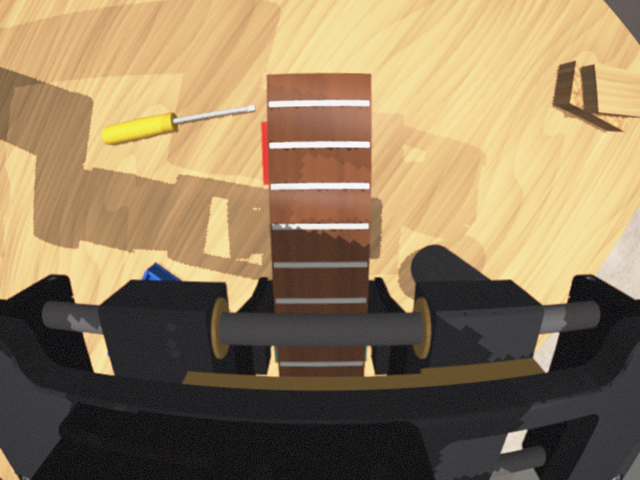

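Run:
```python
from h import *
np.set_printoptions(precision=4,suppress=True)
P=read_state()['position']; L=np.array([.8135,.5815]);A=np.array([-.5815,.8135])
for p in((263,122),(263.5,184)):
    X=onz('wrist',p,.209)[:2]; print(X,'lat rel C',(X-[.5402,.3400])@L,'rel tcp',(X-P[:2])@L,'along',(X-[.5402,.34])@A)
for p in((268,74),(371,74)):
    X=onz('wrist',p,.30)[:2]; print('neck end',(X-P[:2])@L,(X-P[:2])@A)
```

```text
[0.4614 0.3888] lat rel C -0.035697048083311575 rel tcp -0.03391516161213066 along 0.0855297470499423
[0.4835 0.3565] lat rel C -0.03651205162829877 rel tcp -0.03473016515711786 along 0.04635165564906337
neck end -0.017733015092526373 0.1005425259578422
neck end 0.02100844970896257 0.1000160444511106
```

Emit:
play_rows(
  plan=[
    [[-0.02,-0.01,-0.4,0,0,0,-1],[0,0,-0.5,0,0,0,-1],[0,0,-0.3,0,0,0,-1],[0,0,-0.2,0,0,0,-1],[0,0,-0.1,0,0,0,-1],[0,0,0,0,0,0,-1],[0,0,0,0,0,0,-1]],
  ],
)

```text
time_s: 46.65
position: [0.5394, 0.3381, 0.2057]
tcp_rot: [[-0.572, 0.82, 0.001], [0.82, 0.572, 0.001], [-0.0, 0.002, -1.0]]
force: [-1.1, 0.4, -0.8]
opening: 0.453
```

Emit:
play_rows(
  plan=[
    [[0,0,-0.04,0,0,0,-1],[0,0,-0.02,0,0,0,-1],[0,0,0,0,0,0,-1],[0,0,0,0,0,0,-1]],
  ],
)

```text
time_s: 47.05
position: [0.5386, 0.3382, 0.2022]
tcp_rot: [[-0.573, 0.82, 0.0], [0.82, 0.573, 0.0], [-0.0, 0.0, -1.0]]
force: [-0.7, -0.1, -2.0]
opening: 0.458
```

Emit:
play_rows(
  plan=[
    [[0,0,-0.02,0,0,0,-1],[0,0,-0.02,0,0,0,-1],[0,0,0,0,0,0,-1],[0,0,0,0,0,0,-1]],
  ],
)

```text
time_s: 47.45
position: [0.5387, 0.3383, 0.2011]
tcp_rot: [[-0.573, 0.82, 0.001], [0.82, 0.573, 0.0], [-0.0, 0.001, -1.0]]
force: [-1.6, -0.8, 5.8]
opening: 0.461
```

Emit:
play_rows(
  plan=[
    [[0,0,0,0,0,0,0.2],[0,0,0,0,0,0,0.4],[0,0,0,0,0,0,0.4],[0,0,0,0,0,0,0.4],[0,0,0.3,0,0,0,0.4],[0,0,0.7,0,0,0,0.4],[0,0,0.9,0,0,0,0.4],[0,0,0.6,0,0,0,0.4],[0,0,0,0,0,0,0.4]],
  ],
)

```text
time_s: 48.35
position: [0.5413, 0.3394, 0.3308]
tcp_rot: [[-0.573, 0.82, 0.011], [0.82, 0.573, 0.004], [-0.003, 0.011, -1.0]]
force: [0.6, 0.3, 0.7]
opening: 0.704
```

Emit:
play_rows(
  plan=[
    [[-0.6,-0.6,0.2,0,0,0,0.4],[-0.6,-0.6,0.2,0,0,0,0.4],[-0.2,-0.9,0,0,0,0,0.4],[0,-0.9,0,0,0,0,0.4],[0,-0.9,0,0,0,0,0.4],[0,-0.9,0,0,0,0,0.4],[0,-0.9,0,0,0,0,0.4],[0,-0.9,0,0,0,0,0.4],[0,0,0,0,0,0,0.4],[0,0,0,0,0,0,0.4]],
  ],
)

```text
time_s: 49.35
position: [0.4681, 0.0074, 0.3441]
tcp_rot: [[-0.57, 0.821, -0.002], [0.821, 0.57, 0.001], [0.002, -0.001, -1.0]]
force: [-0.6, -0.5, 0.4]
opening: 0.699
```

Run:
```python
from h import *
np.set_printoptions(precision=4,suppress=True)
s=read_state();print(s['position'],s['opening'])
a=save('scene','s15'); b=save('side','d15'); a=a[:,:,::-1]; b=b[:,:,::-1]
c=np.zeros((600,800,3),'uint8')
x=cv2.resize(a[60:220,380:520],None,fx=2.8,fy=2.8,interpolation=2); y=cv2.resize(b[190:340,80:220],None,fx=2.8,fy=2.8,interpolation=2)
c[:x.shape[0],:x.shape[1]]=x; c[:y.shape[0],400:400+y.shape[1]]=y
z=cv2.resize(b[230:340,240:350],None,fx=1.35,fy=1.35); c[450:450+min(150,z.shape[0]),:z.shape[1]]=z[:150]
z=cv2.resize(b[240:330,360:560],None,fx=1.6,fy=1.6); c[450:450+z.shape[0],200:200+z.shape[1]]=z
cv2.imwrite('pics/fin.png',c)
```

```text
[0.4681 0.0074 0.3441] 0.6991637591730157
```

View pics/fin.png

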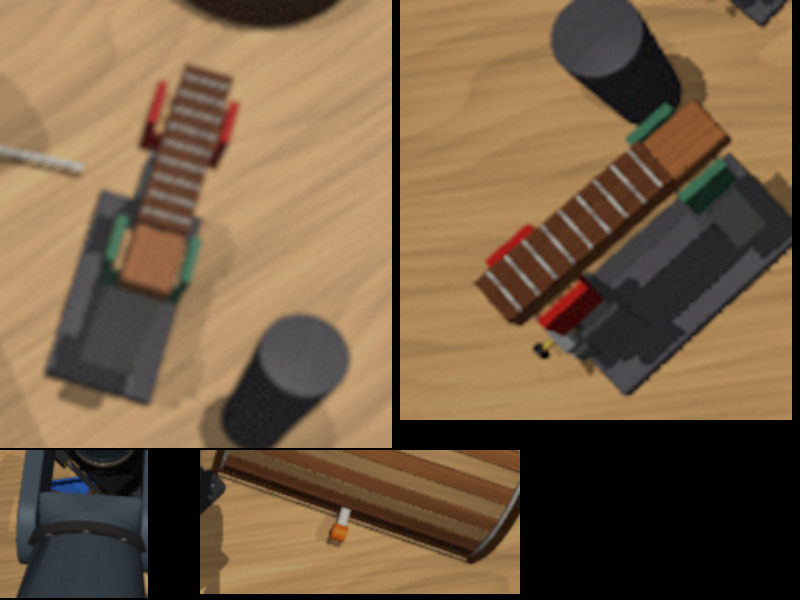

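Run:
```python
from h import *
np.set_printoptions(precision=4,suppress=True)
S=lambda x,y:(380+x/2.8,60+y/2.8); D=lambda x,y:(80+(x-400)/2.8,190+y/2.8)
f=two('scene',S(209,72),'side',D(497,302)); e=two('scene',S(150,284),'side',D(709,120)); print('ends',f,e)
# last-fret/joint line where dark ends
print('red cheek tops',two('scene',S(157,100),'side',D(509,244)),two('scene',S(231,118),'side',D(571,303)))
print('green',two('scene',S(119,237),'side',D(650,122)),two('scene',S(191,254),'side',D(705,181)))
for n,im in(('scene','s15'),('side','d15'),('side','side0')):
    h=cv2.cvtColor(cv2.imread(f'pics/{im}.png'),cv2.COLOR_BGR2HSV); m=cv2.inRange(h,(3,170,120),(14,255,255)); k,l,st,c=cv2.connectedComponentsWithStats(m)
    print(im,[c[i].round(1) for i in range(1,k) if st[i,4]>15])
```

```text
ends (array([0.4826, 0.4177, 0.214 ]), np.float64(0.006228562730602481)) (array([0.5976, 0.2614, 0.2044]), np.float64(0.007788034681985008))
red cheek tops (array([0.4995, 0.3678, 0.2567]), np.float64(0.04370395091330617)) (array([0.5004, 0.4052, 0.1688]), np.float64(0.061054342347556564))
green (array([0.5734, 0.2686, 0.2538]), np.float64(0.04153749880233268)) (array([0.5772, 0.2982, 0.1689]), np.float64(0.05823109500078264))
s15 [array([195.6, 257.9])]
d15 [array([312.8, 141.5]), array([433.1, 149.8]), array([444.4, 157.2]), array([465.8, 156.2]), array([486.8, 165.5]), array([506.5, 177.1]), array([517.6, 178.4]), array([421.1, 202. ]), array([531.4, 215.9]), array([552.4, 221.1]), array([418.8, 223.5]), array([564.6, 224. ]), array([453.5, 235.8]), array([178.7, 242.7]), array([537.7, 241.2]), array([117.8, 276.3]), array([447.4, 288.1]), array([136.2, 297.6]), array([445.8, 293.7])]
side0 [array([313.2, 141.1]), array([420.3, 176.5]), array([478.7, 196.2]), array([396.8, 195.5]), array([415.8, 197.9]), array([448.8, 209.9]), array([530.4, 209.8]), array([483.9, 221.5]), array([546. , 214.4]), array([307.9, 217.2]), array([513.4, 228.3]), array([123.6, 280.8]), array([447.5, 288. ]), array([446. , 293.6]), array([142.4, 300.5])]
```

Run:
```python
from b import *
S=lambda x,y:(380+x/2.8,60+y/2.8); D=lambda x,y:(80+(x-400)/2.8,190+y/2.8)
print('red',two('scene',S(157,100),'side',D(571,299)),two('scene',S(231,118),'side',D(511,244)))
print('green',two('scene',S(119,237),'side',D(705,181)),two('scene',S(194,254),'side',D(650,122)))
stripes(save('wrist','w16'),.045)
```

```text
red (array([0.4773, 0.3671, 0.2124]), np.float64(0.0075872027644646066)) (array([0.5242, 0.4072, 0.2098]), np.float64(0.005402556090171228))
green (array([0.5517, 0.2684, 0.2033]), np.float64(0.00784347201510646)) (array([0.6   , 0.3022, 0.2119]), np.float64(0.006744395495956881))
[368. 222.] 94 [0.5338 0.0235 0.045 ] len 0.027699238997102638 ang 149.77187458053473 cab -0.2345441581780228 0.3175387249796221
```

Emit:
play_rows(
  plan=[
    [[-0.2,-0.9,0.3,0,0,0,0.4],[-0.2,-0.9,0.3,0,0,0,0.4],[-0.2,-0.9,0.3,0,0,0,0.4],[0,-0.9,0,0,0,0,0.4],[0,-0.9,0,0,0,0,0.4],[0,0,0,0,0,0,0.4],[0,0,0,0,0,0,0.4]],
  ],
)

```text
time_s: 50.2
position: [0.4388, -0.2162, 0.3894]
tcp_rot: [[-0.573, 0.82, -0.001], [0.82, 0.573, 0.002], [0.002, 0.0, -1.0]]
force: [0.5, -0.0, 0.9]
opening: 0.701
```

Run:
```python
from h import *
np.set_printoptions(precision=3,suppress=True)
for n in('side','scene'):
    im=save(n,n+'17'); m=cv2.inRange(cv2.cvtColor(im,cv2.COLOR_RGB2HSV),(22,170,100),(32,255,255)); k,l,st,c=cv2.connectedComponentsWithStats(m)
    print(n,[(c[i].round(),onz(n,c[i],.045)[:2]-[.489,.062]) for i in range(1,k) if st[i,4]>10])
print(read_state()['position'])
```

```text
side [(array([309., 268.]), array([ 0.035, -0.036])), (array([279., 273.]), array([0.034, 0.035])), (array([315., 299.]), array([-0.04 , -0.039])), (array([283., 304.]), array([-0.04 ,  0.035]))]
scene []
[ 0.439 -0.215  0.39 ]
```

```bash
python3 -c "
from rig import *
print(hand_in())"
```

```text
the job is handed in; nothing more can be done
None
```

The job is handed in, at about 50 s of simulated time; the rig reported no verdict.

I rolled the cover open and moved all four clamping blocks into the tray, then rolled the cover shut. The prop went up three clicks, from notch 2 to notch 5, and the neck went fretboard up into both saddles.

**Last checks:**
- **Blocks:** all four are on the tray floor, each about 37 mm in x and y from the tray centre, well inside the 80 mm limit.
- **Cover:** the handle is back at its starting pixels, within 0.2 px, so it reads as shut.
- **Prop:** the red cheek tops measured about 211 mm high and the green about 208 mm. A wrong notch would differ by 12 mm.
- **Neck:** it is centred within a few millimetres of the jig centre. Its tilt came out at about 0.02 rad, against a limit of 0.07.
- **Gripper:** it is clear of everything.

**Weak spots in the checks:**
- The two-view rays missed each other by 5 to 8 mm, so the level check is only good to a few millimetres.
- The scene camera's last block check returned nothing, and the last wrist view found only one block. The final block positions therefore rest on the side camera alone, although an earlier wrist view also showed all four upright in the tray.
- I did not measure the glue bottle, tumbler or screwdriver at the end. The arm's paths kept clear of them.

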